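# Walk a bench vise up to the fence and lock it with a bench dog

### The job

Walk the bench vise on its plywood base forward between the two cleats, with pushes on the two near corners of the base in turn, until its far edge sits flush against the fence's wooden facing at both corners: feel for the facing and press it only lightly, its bolts hold little, and keep off the vise itself, its paint is still tacky. Then drop the long steel bench dog all the way down into one of the two outer holes just behind the base so that it cannot creep back, and let go. Leave the other things on the bench where they are.

Things in the scene. Friction and masses are not known exactly. Their poses are not given: they have to be found in the camera images.
- panel: fixed perforated grey laminate panel on the bench, 380 (x) x 330 (y) x 30 mm thick. Origin: centre of its underside, on the bench; +x points forward to the fence, +y left, z up. 3 x 3 through-holes of 22 mm: rows at x = -147.5, -51.5, +44.5 mm, columns at y = -96, 0, +96 mm. It carries two side cleats and the fence
- fence: fence at the far end of the panel: aluminium rail 30 x 320 x 30 mm high with two black knobs, and before it a wooden facing (facing_c0 is its middle) 18 x 250 x 30 mm on two bolts, set out 0 to 10 mm from the rail: that setting is not measured and must be felt. Origin: middle of the rail's near face, on the panel's top, 158 mm ahead of the panel's origin. Pressed with over 20 N it loses its setting
- mouth (a point): middle of the mouth between the two wooden side cleats, on the panel's top, 93 mm before the rail. Cleats are 18 mm high; inner faces 129 mm either side of the middle in the last 63 mm before the rail, flaring to 145 mm at the mouth: the 240 mm wide base has 9 mm of play each side once in
- sled: the load: plywood base 170 (x) x 240 (y) mm, 27 mm high on two nylon skids along x (its pushable edge spans 3 to 27 mm above the panel), with a grey cast-iron vise bolted on; 3.0 to 3.8 kg, sliding friction 8 to 16 N. Origin: centre of underside; +x forward, +y left. Starts 60 to 85 mm short of the facing, up to 6 mm off centre, turned up to 0.16 rad. A push on one near corner mostly turns it
- vise: the grey vise, not to be touched. Origin: on the base's top face, 4 mm ahead of its centre. Within 70 mm of the base's centre line (54 mm above the lugs, which are 16 mm high); top 160 mm above the bench. Its screw and a 94 mm crossbar (along y, 115 mm above the bench) reach 63 mm out behind the middle of the near edge, so only the outer parts of that edge can be reached from above
- near_left_corner (a point): near left (-x, +y) corner of the base, 15 mm above its underside
- near_right_corner (a point): near right (-x, -y) corner of the base, 15 mm above its underside
- far_left_corner (a point): far left (+x, +y) corner of the base, 15 mm above its underside
- far_right_corner (a point): far right (+x, -y) corner of the base, 15 mm above its underside
- hole_left (a point): centre of the mouth of the left outer hole of the panel's middle row, 22 mm wide, through the 30 mm panel down to the bench. Covered by the base at the start; clear when the base is home, its middle then 11.5 to 21.5 mm behind the base's near edge, by the facing's setting
- hole_right (a point): the same on the right
- dog: long bench dog: plain round steel pin, 20 mm diameter, 100 mm tall, 0.23 kg, with two fine grooves and a chamfered foot, standing upright on the bench left or right of the panel. Origin: centre of its underside. Dropped into a hole it stands on the bench, 70 mm of it above the panel, 1.5 to 11.5 mm behind the base
- short_dog: bystander: low steel dog with a 30 mm flange, 31 mm tall; origin at its foot
- glue: bystander: glue bottle, 54 mm across, 150 mm tall, on the other side of the panel from the dog; origin at its foot
- jar: bystander: glass jar, 68 mm across, 75 mm tall; origin at its foot
- tape: bystander: tape measure, 68 x 36 x 62 mm; origin at its foot
- wrench: bystander: steel wrench lying on the bench left of the panel; origin under its middle
- driver: bystander: screwdriver lying on the bench on the right; origin under its middle
- block: bystander: cork sanding block, 30 x 60 x 28 mm, on the bench just before the near edge of the panel; origin at its underside

How it is judged (in metres and radians):
On the way:
1. the base sits square against the facing of the fence (x of facing_c0 in the frame of sled below 0.0965 m and angle between the x axis of sled and the x axis of panel, either way round below 0.015 rad and z of sled in the frame of panel below 0.034 m), for 0.3 s.
At the end, for the whole second after the job is handed in: the base lies with its far edge within 2.5 mm of the fence's facing, square within 0.015 rad; the long dog stands upright (0.15 rad) in the left or right outer hole just behind the base, within 4 mm of its centre, its foot below 8 mm; all released and at rest (all of step 1 and (horizontal distance between dog and hole_left below 0.004 m or horizontal distance between dog and hole_right below 0.004 m) and height (world z) of dog below 0.008 m and angle between dog's own z axis and vertical below 0.15 rad and linear speed of sled below 0.01 m/s and linear speed of dog below 0.02 m/s); the robot touches nothing.
It fails at once if the base is rammed against the fence (more than 20 N between them) (contact force between sled and fence above 20 N).
It fails at once if the robot presses on the vise itself (more than 3 N) (contact force between any of the fingers, the arm and vise above 3 N).
It fails at once if the base is tipped up (more than 0.1 rad) (angle between sled's own z axis and vertical above 0.1 rad).
It fails at once if another thing on the bench is moved by more than 30 mm (distance of any of short_dog, glue, jar, tape, wrench, driver, block from where it was at the start of the episode above 0.03 m).
It also fails if it takes over 72 s, if anything falls off the work surface, if the arm or the gripper's body presses on something with over 40 N, if the wrist force passes 120 N, or if a joint passes its speed limit or range.

### The arm

A 6-joint arm with a two-finger parallel gripper is mounted at the origin on the work surface. World frame = base frame: x ahead of the robot, y to its left, z up, the work surface at z = 0. Lengths are in mm, angles in rad, forces in N, time in s.
With the tool pointing down it reaches from about 300 to 775 mm from the base axis. Payload 14.6 kg.
Tool frame: the origin (TCP) lies midway between the tips of the shut fingers; the grasp point (between the pads) lies 19 mm behind it (bot.grip_depth is the y of the grasp point in the tool frame, in mm); y points along the fingers, x is the direction in which the jaws open and shut, and the axes are right-handed (so a half turn about y gives the same grasp; the last joint's range is limited). The gripper opens to 94 mm and grips with 3 to 60 N. Pads are 16 mm wide; open, the fingers measure 119 mm over their backs; the gripper's body (75 mm by 177 mm) begins 78 mm behind the grasp point.
Start: joints at [-1.237, 0.3, 1.521, -0, 1.321, -0.067], TCP at [214.578, -506.405, 205.446] pointing down, gripper open.
Joint ranges: [-3.03, 3.03], [-0.79, 2.21], [0.23, 2.52], [-1.04, 4.18], [0, 3.07], [-2.55, 2.55]. Speed limits (rad/s): [2.22, 2.22, 2.57, 3.14, 3.14, 3.14].

### API

Orientations are given as a unit quaternion [x, y, z, w].
In Python, from bench import monitor, imaging, bot gives the robot as it stands. The module is installed in compiled form; this text tells all that it offers.
- The arm moves only by the shell command python3 -m inch 'ROWS' [OPENING] [FORCE]. ROWS is JSON, a list of rows, each an object of numbers: "tx", "ty", "tz": the shift along the tool's x, y, z in m; "turn": the turn about the tool's y in rad. A call has 1 to 12 rows; each row shifts and turns the pose as measured when the row begins, along the tool's axes as they then stand; what a row does not reach is not made up. A row lasts 1/12 s, in which the tool goes at most 41.7 mm and 7.16 degrees, less where a joint would pass 70% of its speed; a pose out of reach is approached as far as the arm can. A call with a gripper value outside its range is refused whole. OPENING is the finger opening in m, from 0 to 0.094, set as the call begins (- or left out, the last holds). The fingers move at their own pace and stop on an object; FORCE is the grip in N (left out, the last holds). Time passes only in rows, so rows that do not move let the fingers close. It gives the time, the measured TCP pose, the force and the opening at its end, in the units of the state.
- monitor.sense(): the state, without advancing time (a new reading comes with each control period).
- imaging.capture(name): name is "scene" or "top" or "wrist"; returns a dict with "pixels" (420x560x3 uint8, red, green, blue), "z_map" (420x560 float32, mm along the optical axis (not along the pixel's ray), 0 where there is no reading), "fx", "fy", "cx", "cy" (pixels), "distortion" ([k1, k2, p1, p2, k3] as OpenCV has them; the pictures are not rectified), "cam_to_world" (4x4, takes a point from camera to world coordinates). Camera axes: x right, y down, z forward; pixel columns grow to the right and rows downward; lengths in mm; the calibration is good to about 2 mm. A picture is of the moment at which its call begins.
- bot.sign_off(): hands the job in, once; it reports no verdict.
The state is a dict: "clock": time; "joint_pos": joint angles; "joint_velocities": joint speeds; "joint_efforts": joint torques, N m; "tool_pos": TCP position; "tool_rot": TCP orientation; "force": force on the tool from outside, world axes, zero at the start; "torque": the same for the moment, N m; "width": opening from 0.0 (shut) to 1.0 (fully open).
Only numpy, scipy, OpenCV 4.12 (cv2) and the standard library are available. Lean on these libraries where they do the work, as an engineer would, in place of code of your own. Each camera call takes 0.05 s, during which the arm holds its last target. There are 200 camera calls.

## Working session

There is one attempt and no reset: what is moved stays moved. The work goes in short steps, Python scripts to look and compute and a shell command to move; the robot and the scene stay as the last step left them, time stands still between calls to the robot, and variables do not carry over. Pictures are saved under pics/ and viewed, about 8 in all and at most 12, crops included, and the job is handed in when it is done.

```bash
mkdir -p pics; cat > h.py <<'E'
import numpy as np,cv2
from bench import monitor,imaging,bot
def cap(n,f=None):
    c=imaging.capture(n)
    if f: cv2.imwrite('pics/'+f,cv2.cvtColor(c['pixels'],cv2.COLOR_RGB2BGR))
    np.savez('last_'+n,**{k:np.array(v) for k,v in c.items()})
    return c
def K(c): return np.array([[c['fx'],0,c['cx']],[0,c['fy'],c['cy']],[0,0,1]],float)
def ray(c,px,z):
    p=cv2.undistortPoints(np.array(px,float).reshape(-1,1,2),K(c),np.array(c['distortion'],float)).reshape(-1,2)
    T=np.array(c['cam_to_world'],float); d=np.c_[p,np.ones(len(p))]@T[:3,:3].T; o=T[:3,3]
    return o+d*((z-o[2])/d[:,2])[:,None]
def cloud(c):
    h,w=c['z_map'].shape; u,v=np.meshgrid(np.arange(w),np.arange(h))
    p=cv2.undistortPoints(np.stack([u,v],-1).reshape(-1,1,2).astype(float),K(c),np.array(c['distortion'],float)).reshape(-1,2)
    z=c['z_map'].reshape(-1,1).astype(float); P=np.c_[p*z,z]
    T=np.array(c['cam_to_world'],float); W=P@T[:3,:3].T+T[:3,3]; W[z[:,0]==0]=np.nan
    return W.reshape(h,w,3)
def proj(c,P):
    T=np.linalg.inv(np.array(c['cam_to_world'],float)); 
    return cv2.projectPoints(np.array(P,float).reshape(-1,1,3),cv2.Rodrigues(T[:3,:3])[0],T[:3,3],K(c),np.array(c['distortion'],float))[0].reshape(-1,2)
def load(n): return dict(np.load('last_'+n+'.npz'))
E
python3 - <<'E'
from h import *
for n in ('top','scene'):
    c=cap(n,n+'0.png'); print(n,c['cam_to_world'][:3,3] if hasattr(c['cam_to_world'],'shape') else c['cam_to_world'])
s=monitor.sense(); print(s)
E
```

```text
top [ 360.78211297   51.92190493 1542.02948424]
scene [1502.07230195 -460.58457053 1202.75115447]
{'clock': 0.1, 'joint_pos': array([-1.23661938e+00,  3.00391693e-01,  1.52151330e+00, -1.91922125e-05,
        1.32069660e+00, -6.65806063e-02]), 'joint_velocities': array([ 0.0021186 , -0.00136359, -0.00105866,  0.00051159, -0.00062469,
       -0.0015277 ]), 'joint_efforts': array([ 2.11565217e-03, -5.32642472e+01, -3.53283548e+01,  7.09111872e-02,
        2.34049349e-02, -4.77277661e-05]), 'tool_pos': array([ 214.48974143, -506.1996949 ,  204.95856008]), 'tool_rot': array([-0.58930565,  0.39076152, -0.39018629,  0.58972786]), 'force': array([ 0.12108065,  0.42000674, -0.77134363]), 'torque': array([ 0.01607399, -0.02589893, -0.04672601]), 'width': 1.0043043299289014}
```

View pics/top0.png

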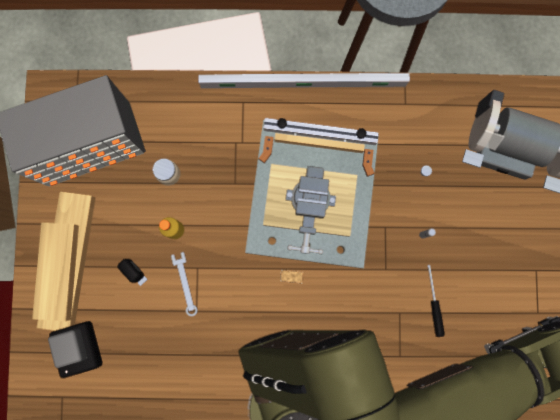

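View pics/scene0.png

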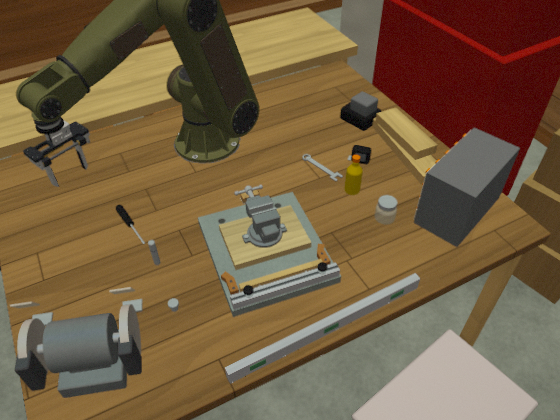

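Top view: panel corners are near (265,120), (378,130), (366,267) and (247,253). The base runs about (270,165)–(357,235), the vise crossbar is at (305,249), the long dog at (430,233) and the short dog at (426,170). The scene view shows the same layout, with the dog at (155,252).

```bash
python3 - <<'E'
from h import *
c=load('top'); W=cloud(c); z=W[...,2]; px=c['pixels'].astype(int)
reg=np.zeros(z.shape,bool); reg[100:285,230:395]=1
# height histogram
print(np.histogram(z[reg],bins=np.arange(-6,90,4)))
hsv=cv2.cvtColor(c['pixels'],cv2.COLOR_RGB2HSV)
def rect(m,name,zz):
    m=cv2.morphologyEx(m.astype(np.uint8),cv2.MORPH_OPEN,np.ones((3,3)))
    n,l,st,_=cv2.connectedComponentsWithStats(m); i=1+np.argmax(st[1:,4]); 
    q=np.argwhere(l==i)[:,::-1]; P=ray(c,q,zz)[:,:2]
    r=cv2.minAreaRect(P.astype(np.float32)); b=cv2.boxPoints(r); print(name,st[i],'rect',r); print(b.round(1))
rect(reg&(z>15),'all>15',30)
for k in [(140,255),(255,256),(255,340),(235,313),(215,285),(200,345),(143,320)]: print(k,px[k],hsv[k],z[k])
wood=reg&(hsv[...,0]>14)&(hsv[...,0]<32)&(hsv[...,1]>80)&(z>45)&(z<70)
wood[:158]=0
rect(wood,'wood',57)
dog=np.zeros(z.shape,bool);dog[215:250,410:450]=1
d=dog&(z>50); print('dog',d.sum(),np.nanmax(z[dog]),np.nanmean(W[d],0),np.nanmax(W[d],0),np.nanmin(W[d],0))
s=load('scene');Ws=cloud(s); m=np.zeros(z.shape,bool);m[232:270,140:170]=1
m&=(Ws[...,2]>20); print('dog scene',m.sum(),np.nanmax(Ws[m],0),np.nanmin(Ws[m],0),np.nanmean(Ws[m],0))
T=(np.nanmax(Ws[m][:,2]));print(Ws[m&(Ws[...,2]>94)].mean(0))
for n,cc in (('t',c),('s',s)):
  i=cv2.cvtColor(cc['pixels'],cv2.COLOR_RGB2BGR)
  cv2.imwrite('pics/z%s.png'%n, cv2.resize(i[105:285,230:450] if n=='t' else i[170:310,120:350],None,fx=3.4,fy=3.4,interpolation=cv2.INTER_CUBIC))
E
```

```text
(array([3970, 6110, 2770,  431,   27,   13,  115, 1172, 3262, 2576,  689,
        147,  199,  364, 1036, 2101, 1710,  580,  160,   64,   71,   82,
         80]), array([-6, -2,  2,  6, 10, 14, 18, 22, 26, 30, 34, 38, 42, 46, 50, 54, 58,
       62, 66, 70, 74, 78, 82, 86]))
all>15 [  245   118   133   150 15995] rect ((602.7168579101562, -47.35302734375), (330.4973449707031, 393.48480224609375), 83.16706085205078)
[[ 387.7 -188. ]
 [ 778.4 -234.8]
 [ 817.7   93.3]
 [ 427.   140.1]]
(140, 255) [166 121  76] [ 15 138 166] -2.363428179310631
(255, 256) [142 104  68] [ 15 133 142] 1.7485897233045762
(255, 340) [145 156 155] [ 87  18 156] 29.35746616168649
(235, 313) [146 156 156] [ 90  16 156] 28.74414621051119
(215, 285) [210 186 134] [ 21  92 210] 50.12012375602944
(200, 345) [208 184 132] [ 21  93 208] 56.946224383343406
(143, 320) [233 201 140] [ 20 102 233] 58.99318132386247
wood [ 264  165   42   64 1681] rect ((580.917236328125, 26.93909454345703), (102.99407958984375, 168.4720458984375), 83.3502197265625)
[[491.3 -14.5]
 [658.6 -34. ]
 [670.5  68.3]
 [503.2  87.8]]
dog 80 105.53414112621181 [ 482.21653537 -357.41912533   87.54493026] [ 491.71168678 -349.9504927   105.53414113] [ 473.06199201 -370.13999228   50.21592808]
dog scene 146 [ 498.68952484 -348.21112776  103.84867332] [ 390.9418643  -372.80797547   20.06839756] [ 490.64092725 -359.27994542   66.73935966]
[ 488.03759728 -358.84661071   98.78622715]
```

View pics/zt.png

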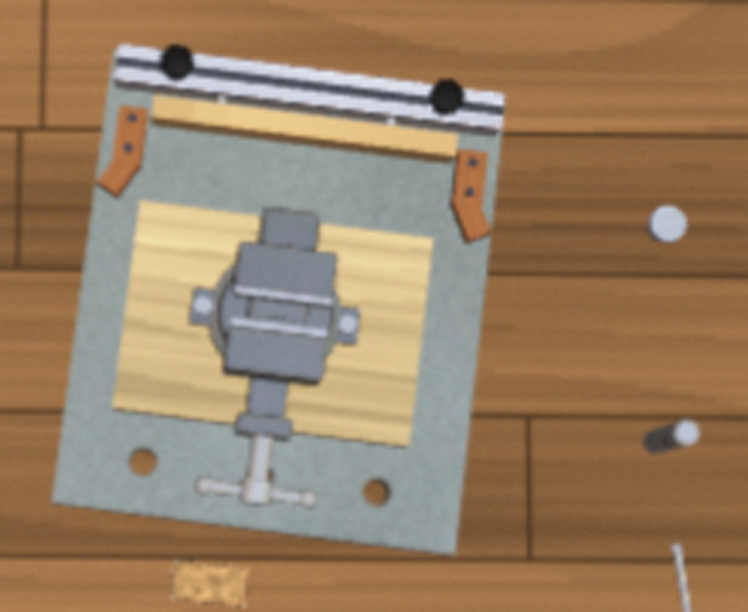

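```bash
python3 - <<'E'
from h import *
c=load('top')
R=lambda P,z: ray(c,np.array(P)/3.4-0.35+np.array([230,105]),z)[:,:2]
ang=lambda a,b: np.degrees(np.arctan2(*(b-a)[::-1]))
H=R([(143,462),(376,492)],30); Pn=R([(53,502),(456,553)],30); B=R([(140,202),(433,237),(409,445),(114,409)],57)
F=R([(152,121),(457,158)],60); D=R([(686,433)],100); L=R([(118,84),(503,129)],60)
print('holes',H,np.linalg.norm(H[1]-H[0]),ang(H[1],H[0])-90)
print('near edge',Pn,np.linalg.norm(Pn[1]-Pn[0]),ang(Pn[1],Pn[0])-90)
print('facing',F,np.linalg.norm(F[1]-F[0]),ang(F[1],F[0])-90, 'rail',L,ang(L[1],L[0])-90)
print('base',B,[np.linalg.norm(B[i]-B[i-1]) for i in range(4)],ang(B[1],B[0])-90,ang(B[2],B[3])-90,ang(B[3],B[0]),ang(B[2],B[1]))
a=np.radians(np.mean([ang(H[1],H[0])-90,ang(Pn[1],Pn[0])-90,ang(F[1],F[0])-90]))
Rm=np.array([[np.cos(a),-np.sin(a)],[np.sin(a),np.cos(a)]])
o=H.mean(0)-Rm@[-147.5,0]; print('panel origin',o,'ang',a, 'via edge',Pn.mean(0)-Rm@[-190,0])
loc=lambda P:(P-o)@Rm
print('local: facing',loc(F),'rail',loc(L),'base',loc(B)); print('hole l/r world',Rm@[-51.5,96]+o,Rm@[-51.5,-96]+o); print('dog',D)
s=load('scene')
print('scene proj dog top',proj(s,[*D[0],100]),'near base',proj(s,[[*b,57] for b in B]),'holes',proj(s,[[*h,30] for h in H]))
E
```

```text
holes [[ 461.59651368   65.24469349]
 [ 438.90970976 -124.59945355]] 191.1949037972005 -6.814657986206953
near edge [[ 428.35617904  137.98317129]
 [ 389.94444807 -189.58533539]] 329.81295857465045 -6.6881425442793585
facing [[ 737.8522309    60.64160457]
 [ 709.93207163 -188.1550901 ]] 250.35840424646244 -6.402988089831737 rail [[ 768.5126184    88.73474554]
 [ 734.60996664 -226.10975292]] -6.145963854327704
base [[ 671.18007604   69.71205014]
 [ 644.8973017  -168.47483277]
 [ 475.41990204 -148.05029362]
 [ 502.12943307   88.71138945]] [np.float64(170.11494579203384), np.float64(239.63258421409174), np.float64(170.70369296883848), np.float64(238.26349619176125)] -6.296838636933046 -6.4364322995615595 -6.41247504504725 -6.871850203871005
panel origin [596.76513297 -46.72078425] ang -0.11580718387685646 via edge [597.87766297 -47.75529765]
local: facing [[ 127.73651051  122.94566124]
 [ 128.75145062 -127.41068574]] rail [[ 154.94540941  154.39339172]
 [ 157.6496536  -162.25962828]] base [[  60.46286006  124.2514838 ]
 [  61.87826977 -115.37692026]
 [-108.8239679  -114.67204781]
 [-109.65079971  123.59001372]]
hole l/r world [556.70274457  54.58694021] [ 534.51743196 -136.12701288]
dog [[ 483.43989834 -359.74828716]]
scene proj dog top [[150.05568454 241.74741408]] near base [[309.70028367 241.97890067]
 [233.64933204 265.34969173]
 [217.3505235  224.77072301]
 [288.43218035 204.66162839]] holes [[276.25799847 205.13934346]
 [220.48414679 220.53664128]]
```

View pics/zs.png

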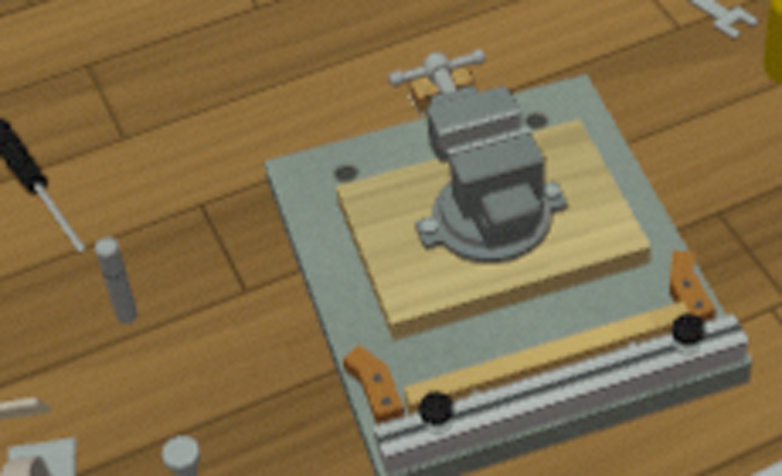

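```bash
cat >> h.py <<'E'
from scipy.spatial.transform import Rotation
A=-0.1155; O=np.array([597.0,-47.0])
RM=np.array([[np.cos(A),-np.sin(A)],[np.sin(A),np.cos(A)]])
def w2l(P): return (np.asarray(P)[:2]-O)@RM
def l2w(p): return RM@np.asarray(p)+O
def st(goal=None,yaw=None,z=None,world=False):
    s=monitor.sense(); R=Rotation.from_quat(s['tool_rot']).as_matrix(); p=s['tool_pos']
    y=np.arctan2(R[1,0],R[0,0]); 
    print('t%.2f'%s['clock'],'world',p.round(1),'local',w2l(p).round(1),'xaxis',R[:,0].round(3),'zax',R[:,2].round(3),'yaw-A %.3f'%(y-A),'F',s['force'].round(1),'Floc',(s['force'][:2]@RM).round(1),'w %.3f'%s['width'],'j6 %.2f'%s['joint_pos'][5])
    if goal is not None:
        g=np.r_[goal if world else l2w(goal),p[2] if z is None else z]; print('   need tx,ty,tz mm',(R.T@(g-p)).round(1))
    return s
E
python3 -c "
from h import *
st([-150,-108],z=180)"; python3 -c "
from bench import monitor,imaging,bot
print(bot.grip_depth)"
```

```text
t0.10 world [ 214.5 -506.2  205. ] local [-327.  -500.2] xaxis [ 0.39  -0.921 -0.001] zax [0.921 0.39  0.   ] yaw-A -1.055 F [ 0.1  0.4 -0.8] Floc [0.1 0.4] w 1.004 j6 -0.07
   need tx,ty,tz mm [-253.7   25.2  347.6]
-18.8
```

```bash
python3 -m inch '[{"turn":-0.12},{"turn":-0.12},{"turn":-0.12},{"turn":-0.12},{"turn":-0.12},{"turn":-0.12},{"turn":-0.12},{"turn":-0.12},{"turn":-0.095}]' 0 20; python3 -c "
from h import *
st([-160,-108],z=110)"
```

```text
t0.10 world [ 214.5 -506.2  205. ] local [-327.  -500.2] xaxis [ 0.39  -0.921 -0.001] zax [0.921 0.39  0.   ] yaw-A -1.055 F [ 0.1  0.4 -0.8] Floc [0.1 0.4] w 1.004 j6 -0.07
   need tx,ty,tz mm [-258.6   95.2  338.9]$[0]: bad value
```

```bash
python3 -m inch '[{"tx":0,"ty":0,"tz":0,"turn":-0.12}]' 0 20; python3 -c "
from h import *
st([-160,-108],z=110)"
```

```text
clock: 0.18
tool_pos: [214.5, -506.1, 204.6]
tool_rot: [-0.611, 0.356, -0.355, 0.612]
force: [-0.5, 0.1, 0.1]
width: 0.961
t0.18 world [ 214.5 -506.1  204.6] local [-327.1 -500.1] xaxis [ 0.496 -0.869 -0.002] zax [0.869 0.496 0.   ] yaw-A -0.937 F [-0.5  0.1  0.1] Floc [-0.5  0.1] w 0.961 j6 -0.18
   need tx,ty,tz mm [-216.7   95.1  366.9]
```

```bash
python3 -m inch '[{"tx":0,"ty":0,"tz":0,"turn":-0.12},{"tx":0,"ty":0,"tz":0,"turn":-0.12},{"tx":0,"ty":0,"tz":0,"turn":-0.12},{"tx":0,"ty":0,"tz":0,"turn":-0.12},{"tx":0,"ty":0,"tz":0,"turn":-0.12},{"tx":0,"ty":0,"tz":0,"turn":-0.12},{"tx":0,"ty":0,"tz":0,"turn":-0.12},{"tx":0,"ty":0,"tz":0,"turn":-0.1}]'; python3 -c "
from h import *
st([-160,-108],z=110)"
```

```text
clock: 0.85
tool_pos: [214.0, -504.8, 201.7]
tool_rot: [-0.704, 0.026, -0.024, 0.709]
force: [0.5, 0.4, 0.1]
width: 0.4
t0.85 world [ 214.  -504.8  201.7] local [-327.7 -498.9] xaxis [ 0.998 -0.07  -0.003] zax [0.07  0.998 0.007] yaw-A 0.046 F [0.5 0.4 0.1] Floc [0.4 0.4] w 0.400 j6 -1.17
   need tx,ty,tz mm [185.7  93.9 382.1]
```

```bash
python3 -m inch '[{"tx":0,"ty":0,"tz":0.0,"turn":0.045},{"tx":0.015,"ty":0,"tz":0.036,"turn":0},{"tx":0.015,"ty":0,"tz":0.036,"turn":0},{"tx":0.015,"ty":0,"tz":0.036,"turn":0},{"tx":0.015,"ty":0,"tz":0.036,"turn":0},{"tx":0.015,"ty":0,"tz":0.036,"turn":0},{"tx":0.015,"ty":0,"tz":0.036,"turn":0},{"tx":0.015,"ty":0,"tz":0.036,"turn":0},{"tx":0.015,"ty":0,"tz":0.036,"turn":0},{"tx":0.015,"ty":0,"tz":0.036,"turn":0},{"tx":0.015,"ty":0,"tz":0.036,"turn":0}]'; python3 -c "
from h import *
st([-150,-108],z=100)"
```

```text
clock: 1.77
tool_pos: [404.0, -151.7, 200.6]
tool_rot: [-0.702, 0.044, -0.039, 0.71]
force: [1.1, -0.5, -0.0]
width: 0.005
t1.77 world [ 404.  -151.7  200.6] local [-179.6 -126.2] xaxis [ 0.993 -0.117 -0.007] zax [0.117 0.993 0.011] yaw-A -0.002 F [ 1.1 -0.5 -0. ] Floc [ 1.1 -0.3] w 0.005 j6 -0.33
   need tx,ty,tz mm [ 30.3 100.5  17.2]
```

```bash
python3 -m inch '[{"tx":0.015,"ty":0.035,"tz":0.01,"turn":0},{"tx":0.015,"ty":0.035,"tz":0.007,"turn":0},{"tx":0,"ty":0.035,"tz":0,"turn":0},{"tx":0,"ty":0.035,"tz":0,"turn":0},{"tx":0,"ty":0.015,"tz":0,"turn":0},{"tx":0,"ty":0,"tz":0,"turn":0}]'; python3 -c "
from h import *
st([-140,-108],z=42); c=cap('wrist','w1.png')"
```

```text
clock: 2.27
tool_pos: [440.2, -128.0, 40.9]
tool_rot: [-0.702, 0.038, -0.038, 0.71]
force: [0.0, -0.3, 0.1]
width: 0.01
t2.27 world [ 440.2 -128.    40.9] local [-146.5  -98.5] xaxis [ 0.994 -0.107 -0.002] zax [0.107 0.994 0.01 ] yaw-A 0.008 F [ 0.  -0.3  0.1] Floc [ 0.1 -0.3] w 0.010 j6 -0.27
   need tx,ty,tz mm [ 6.4 -1.2 -9.5]
```

View pics/w1.png

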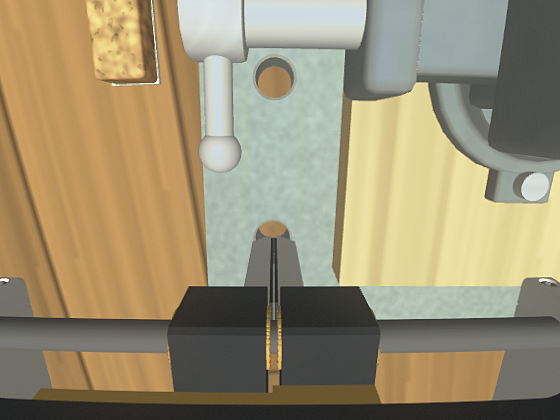

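Wrist view: the fingers (272,240) stand over the near-right hole, and the base's near edge runs (350,100)–(337,285). Its near-right corner is at (337,285). This agrees with the map, so I'll push the right corner slowly.

```bash
cat > p.sh <<'E'
python3 -c "
from h import *
st()" | sed -E 's/xaxis.*(yaw)/\1/'
E
chmod +x p.sh
python3 -m inch '[{"tx":0.01,"ty":0,"tz":-0.008,"turn":0.01},{"tx":0.004,"ty":0,"tz":0,"turn":0},{"tx":0.002,"ty":0,"tz":0,"turn":0}]' >/dev/null; ./p.sh
python3 -m inch '[{"tx":0.003,"ty":0,"tz":0,"turn":0},{"tx":0.003,"ty":0,"tz":0,"turn":0}]' >/dev/null; ./p.sh
python3 -m inch '[{"tx":0.003,"ty":0,"tz":0,"turn":0},{"tx":0.003,"ty":0,"tz":0,"turn":0}]' >/dev/null; ./p.sh
python3 -m inch '[{"tx":0.002,"ty":0,"tz":0,"turn":0},{"tx":0.002,"ty":0,"tz":0,"turn":0}]' >/dev/null; ./p.sh
python3 -m inch '[{"tx":0.002,"ty":0,"tz":0,"turn":0},{"tx":0.002,"ty":0,"tz":0,"turn":0}]' >/dev/null; ./p.sh
```

```text
t2.57 world [ 456.7 -138.5   44.9] local [-128.8 -107.1] yaw-A -0.003 F [-0.1 -0.4 -0.1] Floc [-0.1 -0.4] w 0.003 j6 -0.27
t2.73 world [ 463.7 -139.5   46.9] local [-121.7 -107.3] yaw-A -0.003 F [-0.6 -0.5 -0.6] Floc [-0.6 -0.6] w 0.006 j6 -0.26
t2.90 world [ 468.4 -140.3   47.2] local [-117.  -107.5] yaw-A -0.002 F [-10.1  -5.   -1. ] Floc [-9.5 -6.2] w 0.001 j6 -0.26
t3.07 world [ 470.3 -141.1   47. ] local [-115. -108.] yaw-A -0.001 F [-10.3  -4.9   3.5] Floc [-9.7 -6. ] w 0.003 j6 -0.26
t3.23 world [ 472.2 -141.8   47.1] local [-113.  -108.6] yaw-A -0.001 F [-10.4  -3.2   4.7] Floc [-10.   -4.4] w 0.005 j6 -0.25
```

```bash

python3 -m inch '[{"tx":0.003,"ty":0.002,"tz":0.001,"turn":0},{"tx":0.003,"ty":0.002,"tz":0,"turn":0},{"tx":0.003,"ty":0,"tz":0,"turn":0}]' >/dev/null; ./p.sh
python3 -m inch '[{"tx":-0.02,"ty":-0.015,"tz":0,"turn":0},{"tx":-0.03,"ty":-0.015,"tz":0,"turn":0},{"tx":-0.035,"ty":0,"tz":0,"turn":0},{"tx":-0.005,"ty":0,"tz":0.035,"turn":0},{"tx":0,"ty":0,"tz":0.037,"turn":0},{"tx":0,"ty":0,"tz":0.037,"turn":0},{"tx":0,"ty":0,"tz":0.037,"turn":0},{"tx":0,"ty":0,"tz":0.037,"turn":0},{"tx":0,"ty":0,"tz":0.035,"turn":0},{"tx":0,"ty":0,"tz":0,"turn":0}]'  >/dev/null; ./p.sh
```

```text
t3.48 world [ 478.3 -141.8   43.4] local [-107.  -107.9] yaw-A -0.000 F [-9.9 -4.8  2.6] Floc [-9.3 -5.9] w 0.002 j6 -0.25
t4.32 world [413.   92.3  81. ] local [-198.8  117.1] yaw-A -0.009 F [ 0.1 -1.3  0.8] Floc [ 0.3 -1.3] w 0.003 j6 0.25
```

```bash

python3 -m inch '[{"tx":0.03,"ty":0.015,"tz":-0.005,"turn":0},{"tx":0.025,"ty":0.018,"tz":-0.004,"turn":0},{"tx":0.008,"ty":0.005,"tz":0,"turn":0},{"tx":0.008,"ty":0.001,"tz":0,"turn":0},{"tx":0.004,"ty":0,"tz":0,"turn":0}]' >/dev/null; ./p.sh
for i in 1 2; do python3 -m inch '[{"tx":0.003,"ty":0,"tz":0,"turn":0},{"tx":0.003,"ty":0,"tz":0,"turn":0}]' >/dev/null; ./p.sh; done
python3 -m inch '[{"tx":0.003,"ty":0,"tz":0,"turn":0},{"tx":0.003,"ty":0,"tz":0,"turn":0},{"tx":0.003,"ty":0,"tz":0,"turn":0},{"tx":0.003,"ty":0,"tz":0,"turn":0}]' >/dev/null; ./p.sh
```

```text
t4.73 world [487.9  77.3  42. ] local [-122.7  110.9] yaw-A -0.001 F [-9.8  7.3  3.8] Floc [-10.5   6.1] w 0.006 j6 0.19
t4.90 world [491.   77.4  42.2] local [-119.6  111.3] yaw-A -0.002 F [-7.5  6.9  0.3] Floc [-8.3  6. ] w 0.001 j6 0.19
t5.07 world [493.6  77.6  42.4] local [-117.1  111.8] yaw-A -0.003 F [-6.4  4.8 -2.3] Floc [-6.9  4. ] w 0.004 j6 0.18
t5.40 world [498.5  78.1  42.7] local [-112.2  112.9] yaw-A -0.003 F [-6.6  4.8 -1.7] Floc [-7.1  4. ] w 0.006 j6 0.18
```

```bash

for i in 1 2; do python3 -m inch '[{"tx":0.004,"ty":0,"tz":-0.002,"turn":0},{"tx":0.004,"ty":0,"tz":-0.002,"turn":0},{"tx":0.004,"ty":0,"tz":-0.001,"turn":0}]' >/dev/null; ./p.sh; done
python3 -m inch '[{"tx":-0.02,"ty":-0.015,"tz":0,"turn":0},{"tx":-0.035,"ty":-0.015,"tz":0,"turn":0},{"tx":-0.038,"ty":0,"tz":0,"turn":0},{"tx":-0.005,"ty":0,"tz":-0.035,"turn":0},{"tx":0,"ty":0,"tz":-0.037,"turn":0},{"tx":0,"ty":0,"tz":-0.037,"turn":0},{"tx":0,"ty":0,"tz":-0.037,"turn":0},{"tx":0,"ty":0,"tz":-0.037,"turn":0},{"tx":0,"ty":0,"tz":-0.02,"turn":0},{"tx":0,"ty":0,"tz":0,"turn":0}]'  >/dev/null; ./p.sh
python3 - <<'E'
from h import *
c=cap('top'); i=cv2.cvtColor(c['pixels'],cv2.COLOR_RGB2BGR); cv2.imwrite('pics/t2.png',cv2.resize(i[105:285,230:400],None,fx=3.4,fy=3.4,interpolation=cv2.INTER_CUBIC))
E
```

```text
t5.65 world [504.4  73.9  43. ] local [-105.9  109.5] yaw-A -0.003 F [-8.5  8.1  0.3] Floc [-9.4  7. ] w 0.005 j6 0.17
t5.90 world [510.4  70.1  43.4] local [-99.5 106.4] yaw-A -0.003 F [-8.4  8.1 -0.7] Floc [-9.3  7.1] w 0.009 j6 0.15
t6.73 world [ 381.7 -125.8   85.4] local [-204.8 -103. ] yaw-A 0.002 F [ 0.7 -0.4  0.9] Floc [ 0.8 -0.3] w 0.000 j6 -0.29
```

View pics/t2.png

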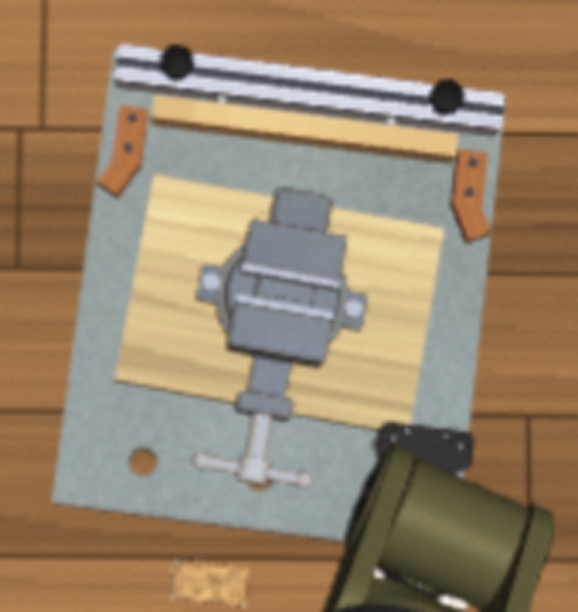

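```bash

python3 -m inch '[{"tx":0.035,"ty":0.016,"tz":0,"turn":0},{"tx":0.035,"ty":0.018,"tz":0,"turn":0},{"tx":0.012,"ty":0.006,"tz":0,"turn":0},{"tx":0.004,"ty":0.002,"tz":0,"turn":0}]' >/dev/null; ./p.sh
python3 -m inch '[{"tx":0.004,"ty":0,"tz":0,"turn":0},{"tx":0.004,"ty":0,"tz":0,"turn":0},{"tx":0.004,"ty":0,"tz":0,"turn":0}]' >/dev/null; ./p.sh
for i in 1 2; do python3 -m inch '[{"tx":0.004,"ty":0,"tz":0.001,"turn":0},{"tx":0.004,"ty":0,"tz":0.001,"turn":0},{"tx":0.004,"ty":0,"tz":0.001,"turn":0}]' >/dev/null; ./p.sh; done
python3 - <<'E'
from h import *
c=load('top')
print(w2l(ray(c,(np.array([(116,382),(153,176),(443,230),(410,430)])/3.4-.35+[230,105]),57)[:,:2]))
E
```

```text
t7.12 world [ 468.1 -131.7   41.3] local [-118.3  -99. ] yaw-A -0.001 F [-0.   0.5 -0.2] Floc [-0.1  0.5] w 0.008 j6 -0.24
t7.37 world [ 477.9 -131.    41. ] local [-108.6  -97.1] yaw-A 0.002 F [-8.8 -4.4 -0.6] Floc [-8.2 -5.4] w 0.002 j6 -0.23
t7.62 world [ 485.  -129.1   41.2] local [-101.8  -94.4] yaw-A 0.002 F [-9.1 -4.7 -1.1] Floc [-8.5 -5.7] w 0.006 j6 -0.22
t7.87 world [ 491.6 -127.6   41.4] local [-95.4 -92.2] yaw-A 0.002 F [-9.1 -5.8  0.5] Floc [-8.3 -6.8] w 0.004 j6 -0.20
[[-88.07470538 125.05796007]
 [ 82.92287418 116.70822949]]
```

```bash

python3 -m inch '[{"tx":0.004,"ty":0,"tz":-0.002,"turn":0},{"tx":0.004,"ty":0,"tz":-0.002,"turn":0}]' >/dev/null; ./p.sh
python3 -m inch '[{"tx":-0.02,"ty":-0.015,"tz":-0.005,"turn":0},{"tx":-0.037,"ty":-0.015,"tz":0,"turn":0},{"tx":-0.038,"ty":0,"tz":0,"turn":0},{"tx":-0.015,"ty":0,"tz":0.03,"turn":0},{"tx":0,"ty":0,"tz":0.037,"turn":0},{"tx":0,"ty":0,"tz":0.037,"turn":0},{"tx":0,"ty":0,"tz":0.037,"turn":0},{"tx":0,"ty":0,"tz":0.037,"turn":0},{"tx":0,"ty":0,"tz":0.028,"turn":0},{"tx":0.01,"ty":0,"tz":0,"turn":0}]'  >/dev/null; ./p.sh
python3 -m inch '[{"tx":0.035,"ty":0.017,"tz":-0.002,"turn":0},{"tx":0.035,"ty":0.017,"tz":0,"turn":0},{"tx":0.004,"ty":0.005,"tz":0,"turn":0},{"tx":0.004,"ty":0.002,"tz":0,"turn":0}]' >/dev/null; ./p.sh
for i in 1 2 ; do python3 -m inch '[{"tx":0.004,"ty":0,"tz":0,"turn":0},{"tx":0.004,"ty":0,"tz":0,"turn":0},{"tx":0.004,"ty":0,"tz":0,"turn":0}]' >/dev/null; ./p.sh; done
```

```text
t8.03 world [ 496.1 -131.1   41.6] local [-90.5 -95.2] yaw-A 0.003 F [-5.6  1.2 -1.5] Floc [-5.7  0.6] w 0.002 j6 -0.21
t8.87 world [412.4  88.8  91.2] local [-199.   113.6] yaw-A -0.003 F [ 0.1 -0.4  1.3] Floc [ 0.2 -0.4] w 0.006 j6 0.21
t9.20 world [489.7  80.3  46.8] local [-121.2  114.1] yaw-A 0.004 F [-0.2  0.2  0.4] Floc [-0.2  0.2] w 0.005 j6 0.17
t9.45 world [501.3  78.1  47.4] local [-109.5  113.2] yaw-A 0.003 F [ 1.1 -0.3  0.3] Floc [ 1.1 -0.2] w -0.000 j6 0.17
t9.70 world [512.5  77.1  48.5] local [-98.3 113.6] yaw-A 0.003 F [-8.9  6.8  5.2] Floc [-9.6  5.7] w 0.006 j6 0.16
```

```bash

for i in 1 2 ; do python3 -m inch '[{"tx":0.004,"ty":0.002,"tz":-0.002,"turn":0},{"tx":0.004,"ty":0.001,"tz":-0.002,"turn":0},{"tx":0.004,"ty":0,"tz":-0.002,"turn":0}]' >/dev/null; ./p.sh; done
python3 -m inch '[{"tx":0.004,"ty":0.001,"tz":-0.001,"turn":0},{"tx":0.004,"ty":0,"tz":-0.001,"turn":0}]' >/dev/null; ./p.sh
python3 -m inch '[{"tx":-0.02,"ty":-0.015,"tz":0,"turn":0},{"tx":-0.038,"ty":-0.015,"tz":0,"turn":0},{"tx":-0.038,"ty":0,"tz":0,"turn":0},{"tx":-0.015,"ty":0,"tz":-0.03,"turn":0},{"tx":0,"ty":0,"tz":-0.037,"turn":0},{"tx":0,"ty":0,"tz":-0.037,"turn":0},{"tx":0,"ty":0,"tz":-0.037,"turn":0},{"tx":0,"ty":0,"tz":-0.037,"turn":0},{"tx":0,"ty":0,"tz":-0.022,"turn":0},{"tx":0.01,"ty":0,"tz":0,"turn":0}]'  >/dev/null; ./p.sh
python3 -m inch '[{"tx":0.035,"ty":0.016,"tz":0.002,"turn":0},{"tx":0.035,"ty":0.017,"tz":0.002,"turn":0},{"tx":0.006,"ty":0.005,"tz":0,"turn":0},{"tx":0.004,"ty":0.002,"tz":0,"turn":0},{"tx":0.004,"ty":0.002,"tz":0,"turn":0}]' >/dev/null; ./p.sh
for i in 1 2 ; do python3 -m inch '[{"tx":0.004,"ty":0,"tz":0,"turn":0},{"tx":0.004,"ty":0,"tz":0,"turn":0},{"tx":0.004,"ty":0,"tz":0,"turn":0}]' >/dev/null; ./p.sh; done
```

```text
t9.95 world [521.2  73.6  46.8] local [-89.2 111. ] yaw-A 0.004 F [-8.9  9.7  1.6] Floc [-10.    8.6] w 0.004 j6 0.15
t10.20 world [529.1  68.9  44. ] local [-80.8 107.3] yaw-A 0.006 F [-9.8  9.4  4.5] Floc [-10.8   8.3] w 0.004 j6 0.13
t10.37 world [534.7  67.7  43.1] local [-75.1 106.8] yaw-A 0.007 F [-9.   9.5  4.7] Floc [-10.    8.4] w 0.005 j6 0.13
t11.20 world [ 410.  -127.1   82.9] local [-176.5 -101.1] yaw-A 0.013 F [0.8 0.9 0.3] Floc [0.7 0.9] w 0.003 j6 -0.28
t11.62 world [ 493.4 -134.    35. ] local [-92.9 -98.4] yaw-A 0.008 F [-9.7  1.4  7.9] Floc [-9.8  0.3] w 0.007 j6 -0.23
t11.87 world [ 500.3 -136.    34.7] local [-85.8 -99.6] yaw-A 0.009 F [-11.   -5.    3.4] Floc [-10.3  -6.2] w -0.001 j6 -0.23
t12.12 world [ 507.  -138.7   34.9] local [ -78.8 -101.4] yaw-A 0.008 F [-9.8 -4.8  1.5] Floc [-9.2 -5.9] w 0.004 j6 -0.22
```

```bash

python3 -m inch '[{"tx":0.004,"ty":-0.003,"tz":0,"turn":0},{"tx":0.004,"ty":-0.002,"tz":0,"turn":0},{"tx":0.004,"ty":-0.002,"tz":0,"turn":0}]' >/dev/null; ./p.sh
python3 -m inch '[{"tx":-0.02,"ty":-0.015,"tz":-0.003,"turn":0},{"tx":-0.038,"ty":-0.015,"tz":0,"turn":0},{"tx":-0.038,"ty":0,"tz":0,"turn":0},{"tx":-0.015,"ty":0,"tz":0.03,"turn":0},{"tx":0,"ty":0,"tz":0.037,"turn":0},{"tx":0,"ty":0,"tz":0.037,"turn":0},{"tx":0,"ty":0,"tz":0.037,"turn":0},{"tx":0,"ty":0,"tz":0.037,"turn":0},{"tx":0,"ty":0,"tz":0.023,"turn":0},{"tx":0.01,"ty":0,"tz":0,"turn":-0.005}]'  >/dev/null; ./p.sh
python3 - <<'E'
from h import *
c=cap('top'); i=cv2.cvtColor(c['pixels'],cv2.COLOR_RGB2BGR); cv2.imwrite('pics/t3.png',cv2.resize(i[105:285,230:400],None,fx=3.4,fy=3.4,interpolation=cv2.INTER_CUBIC))
E
```

```text
t12.37 world [ 514.4 -140.    40.9] local [ -71.3 -101.9] yaw-A 0.009 F [-5.4 -0.7 -3.5] Floc [-5.3 -1.4] w 0.003 j6 -0.22
t13.20 world [429.5  73.6  94.8] local [-180.3  100.5] yaw-A 0.009 F [-0.3 -0.9  0.1] Floc [-0.2 -0.9] w 0.008 j6 0.15
```

View pics/t3.png

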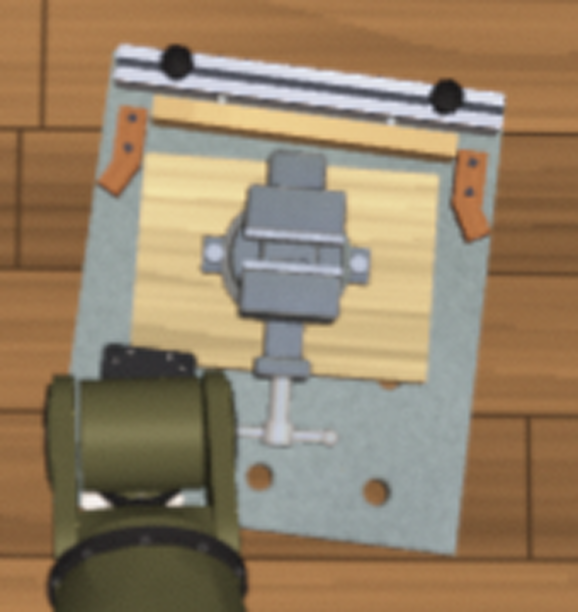

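```bash

python3 -m inch '[{"tx":0.035,"ty":0.02,"tz":0.002,"turn":0},{"tx":0.035,"ty":0.02,"tz":0.002,"turn":0},{"tx":0.012,"ty":0.01,"tz":0,"turn":0},{"tx":0.004,"ty":0.002,"tz":0,"turn":0},{"tx":0.004,"ty":0,"tz":0,"turn":0}]' >/dev/null; ./p.sh
for i in 1 2 3; do python3 -m inch '[{"tx":0.003,"ty":0,"tz":0,"turn":0},{"tx":0.003,"ty":0,"tz":0,"turn":0},{"tx":0.003,"ty":0,"tz":0,"turn":0}]' >/dev/null; ./p.sh; done
```

```text
t13.67 world [518.9  64.7  35.8] local [-90.4 101.9] yaw-A 0.011 F [-0.5 -0.5  0.6] Floc [-0.4 -0.6] w 0.008 j6 0.12
t13.92 world [527.6  62.2  37.1] local [-81.5 100.4] yaw-A 0.009 F [ 1.   1.7 -0.1] Floc [0.8 1.8] w 0.005 j6 0.12
t14.17 world [533.4  62.7  37.2] local [-75.8 101.6] yaw-A 0.010 F [-9.5  4.3  3.7] Floc [-9.9  3.2] w 0.006 j6 0.12
t14.42 world [538.6  63.8  37.3] local [-70.8 103.4] yaw-A 0.012 F [-9.   4.1  3. ] Floc [-9.4  3. ] w 0.003 j6 0.12
```

```bash

for i in 1 2; do python3 -m inch '[{"tx":0.003,"ty":-0.001,"tz":-0.001,"turn":0},{"tx":0.003,"ty":0,"tz":-0.001,"turn":0},{"tx":0.003,"ty":0,"tz":-0.001,"turn":0}]' >/dev/null; ./p.sh; done
python3 -m inch '[{"tx":-0.02,"ty":-0.015,"tz":0,"turn":0},{"tx":-0.038,"ty":-0.015,"tz":0,"turn":0},{"tx":-0.038,"ty":0,"tz":0,"turn":0},{"tx":-0.015,"ty":0,"tz":-0.03,"turn":0.01},{"tx":0,"ty":0,"tz":-0.037,"turn":0},{"tx":0,"ty":0,"tz":-0.037,"turn":0},{"tx":0,"ty":0,"tz":-0.037,"turn":0},{"tx":0,"ty":0,"tz":-0.037,"turn":0},{"tx":0.01,"ty":0,"tz":-0.017,"turn":0},{"tx":0.01,"ty":0,"tz":0,"turn":0}]'  >/dev/null; ./p.sh
python3 -m inch '[{"tx":0.035,"ty":0.012,"tz":0.002,"turn":0},{"tx":0.025,"ty":0.015,"tz":0.002,"turn":0},{"tx":0.006,"ty":0.003,"tz":0,"turn":0},{"tx":0.004,"ty":0,"tz":0,"turn":0}]' >/dev/null; ./p.sh
for i in 1 2 3; do python3 -m inch '[{"tx":0.003,"ty":0,"tz":0,"turn":0},{"tx":0.003,"ty":0,"tz":0,"turn":0},{"tx":0.003,"ty":0,"tz":0,"turn":0}]' >/dev/null; ./p.sh; done
```

```text
t14.67 world [543.3  62.9  37.9] local [-66. 103.] yaw-A 0.013 F [-10.2   9.4   4.9] Floc [-11.2   8.2] w 0.008 j6 0.11
t14.92 world [548.   62.2  38.5] local [-61.3 102.9] yaw-A 0.016 F [-10.5   9.9   5.9] Floc [-11.6   8.6] w 0.004 j6 0.10
t15.75 world [ 434.1 -129.3   82.1] local [-152.3 -100.5] yaw-A 0.012 F [-0.2  0.5 -0.8] Floc [-0.3  0.5] w 0.004 j6 -0.26
t16.08 world [ 504.9 -131.1   45. ] local [-81.8 -94.2] yaw-A 0.009 F [ 0.2  0.3 -0.2] Floc [0.1 0.4] w 0.005 j6 -0.22
t16.33 world [ 513.6 -130.4   45.3] local [-73.2 -92.5] yaw-A 0.011 F [-8.1 -3.4 -1.5] Floc [-7.7 -4.3] w 0.008 j6 -0.21
t16.58 world [ 518.3 -132.    45.1] local [-68.4 -93.5] yaw-A 0.011 F [-10.3  -3.8   4. ] Floc [-9.8 -5. ] w 0.005 j6 -0.21
t16.83 world [ 522.7 -133.9   45.3] local [-63.8 -94.9] yaw-A 0.011 F [-9.6 -3.   2.5] Floc [-9.2 -4.1] w 0.008 j6 -0.21
```

```bash

for i in 1 2; do python3 -m inch '[{"tx":0.003,"ty":0,"tz":-0.001,"turn":0},{"tx":0.003,"ty":0,"tz":-0.001,"turn":0}]' >/dev/null; ./p.sh; done
python3 -m inch '[{"tx":-0.02,"ty":-0.02,"tz":-0.004,"turn":0},{"tx":-0.038,"ty":-0.015,"tz":0,"turn":0},{"tx":-0.038,"ty":0,"tz":0,"turn":0},{"tx":-0.015,"ty":0,"tz":0.03,"turn":0.01},{"tx":0,"ty":0,"tz":0.037,"turn":0},{"tx":0,"ty":0,"tz":0.037,"turn":0},{"tx":0,"ty":0,"tz":0.037,"turn":0},{"tx":0,"ty":0,"tz":0.037,"turn":0},{"tx":0.01,"ty":0,"tz":0.023,"turn":0},{"tx":0.01,"ty":0,"tz":0,"turn":-0.005}]'  >/dev/null; ./p.sh
python3 -m inch '[{"tx":0.035,"ty":0.02,"tz":0,"turn":0},{"tx":0.025,"ty":0.02,"tz":0,"turn":0},{"tx":0.006,"ty":0.005,"tz":0,"turn":0},{"tx":0.003,"ty":0,"tz":0,"turn":0}]' >/dev/null; ./p.sh
for i in 1 2 3; do python3 -m inch '[{"tx":0.002,"ty":0,"tz":0,"turn":0},{"tx":0.002,"ty":0,"tz":0,"turn":0},{"tx":0.002,"ty":0,"tz":0,"turn":0}]' >/dev/null; ./p.sh; done
```

```text
t17.00 world [ 525.9 -136.3   45.4] local [-60.4 -96.9] yaw-A 0.011 F [-7.9  0.9  2.2] Floc [-7.9  0. ] w 0.007 j6 -0.21
t17.17 world [ 529.1 -138.5   45.5] local [-56.9 -98.7] yaw-A 0.011 F [-8.1  1.7  3.1] Floc [-8.2  0.8] w 0.006 j6 -0.21
t18.00 world [461.1  72.6 106.8] local [-148.8  103.1] yaw-A -0.001 F [-0.1 -0.5  0. ] Floc [-0.  -0.5] w 0.002 j6 0.15
t18.33 world [526.8  67.   54.3] local [-82.8 105.2] yaw-A 0.004 F [-0.2  0.9  0.1] Floc [-0.3  0.9] w 0.003 j6 0.13
t18.58 world [532.3  65.2  55.6] local [-77.2 104. ] yaw-A 0.003 F [0.6 0.2 0.1] Floc [0.6 0.2] w 0.007 j6 0.12
t18.83 world [538.7  64.2  57.2] local [-70.7 103.7] yaw-A 0.003 F [1.3 1.3 0.6] Floc [1.1 1.5] w 0.006 j6 0.12
t19.08 world [545.2  63.5  57.1] local [-64.1 103.8] yaw-A 0.003 F [-0.2 -0.4 -0.4] Floc [-0.1 -0.5] w 0.006 j6 0.12
```

```bash

python3 -m inch '[{"tx":-0.012,"ty":-0.002,"tz":0,"turn":0},{"tx":-0.002,"ty":0.015,"tz":0,"turn":0},{"tx":0,"ty":0,"tz":0,"turn":0}]' >/dev/null; ./p.sh
for i in 1 2 3 4; do python3 -m inch '[{"tx":0.002,"ty":0,"tz":0,"turn":0},{"tx":0.002,"ty":0,"tz":0,"turn":0},{"tx":0.002,"ty":0,"tz":0,"turn":0}]' >/dev/null; ./p.sh; done
```

```text
t19.33 world [530.2  65.5  45.9] local [-79.3 104.1] yaw-A 0.003 F [-0.6 -0.5 -0.5] Floc [-0.5 -0.6] w 0.004 j6 0.12
t19.58 world [537.2  64.9  46. ] local [-72.3 104.2] yaw-A 0.003 F [-0.7 -0.9 -0.2] Floc [-0.6 -1. ] w 0.004 j6 0.12
t19.83 world [544.8  64.   46. ] local [-64.7 104.3] yaw-A 0.003 F [ 0.9  0.1 -0.5] Floc [0.9 0.2] w 0.012 j6 0.12
t20.08 world [548.8  64.5  45.7] local [-60.7 105.2] yaw-A 0.003 F [-9.2  3.   9.5] Floc [-9.5  1.9] w -0.000 j6 0.12
t20.33 world [552.1  65.2  45.9] local [-57.5 106.3] yaw-A 0.004 F [-9.9  2.1  8.8] Floc [-10.1   0.9] w 0.005 j6 0.12
```

```bash

for i in 1 2 3; do python3 -m inch '[{"tx":0.002,"ty":0,"tz":-0.0005,"turn":0},{"tx":0.0015,"ty":0,"tz":-0.0005,"turn":0}]' >/dev/null; ./p.sh; done
python3 - <<'E'
from h import *
c=cap('wrist'); i=cv2.cvtColor(c['pixels'],cv2.COLOR_RGB2BGR); cv2.imwrite('pics/w2.png',i)
E
```

```text
t20.50 world [553.6  65.4  46. ] local [-56.1 106.7] yaw-A 0.005 F [-10.9   4.2   8.3] Floc [-11.3   2.9] w 0.004 j6 0.12
t20.67 world [554.9  65.6  46.1] local [-54.8 107. ] yaw-A 0.006 F [-10.3   4.5   8. ] Floc [-10.7   3.3] w 0.004 j6 0.11
t20.83 world [556.2  65.8  46.1] local [-53.5 107.4] yaw-A 0.007 F [-10.4   3.9   8.4] Floc [-10.7   2.6] w 0.006 j6 0.11
```

View pics/w2.png

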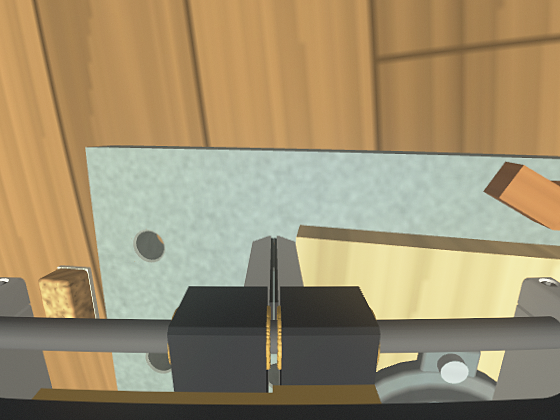

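```bash

python3 -m inch '[{"tx":-0.02,"ty":-0.016,"tz":0,"turn":0},{"tx":-0.038,"ty":-0.015,"tz":0,"turn":0},{"tx":-0.038,"ty":0,"tz":0,"turn":0},{"tx":-0.015,"ty":0,"tz":-0.03,"turn":0.007},{"tx":0,"ty":0,"tz":-0.037,"turn":0},{"tx":0,"ty":0,"tz":-0.037,"turn":0},{"tx":0,"ty":0,"tz":-0.037,"turn":0},{"tx":0,"ty":0,"tz":-0.037,"turn":0},{"tx":0.01,"ty":0,"tz":-0.022,"turn":0},{"tx":0.01,"ty":0,"tz":0,"turn":0}]'  >/dev/null; ./p.sh
python3 -m inch '[{"tx":0.035,"ty":0.02,"tz":0,"turn":0},{"tx":0.025,"ty":0.02,"tz":0,"turn":0},{"tx":0.008,"ty":0.005,"tz":0,"turn":0},{"tx":0.003,"ty":0,"tz":0,"turn":0}]' >/dev/null; ./p.sh
for i in 1 2 3 4; do python3 -m inch '[{"tx":0.002,"ty":0,"tz":0,"turn":0},{"tx":0.002,"ty":0,"tz":0,"turn":0}]' >/dev/null; ./p.sh; done
```

```text
t21.72 world [ 443.2 -130.9   88.4] local [-143.1 -101.1] yaw-A 0.005 F [ 0.6 -0.7  0.3] Floc [ 0.6 -0.7] w 0.001 j6 -0.24
t22.05 world [ 511.3 -137.8   31.4] local [ -74.7 -100.1] yaw-A 0.001 F [0.1 0.5 0.1] Floc [0.  0.5] w 0.004 j6 -0.21
t22.22 world [ 515.4 -137.2   30.6] local [-70.7 -99. ] yaw-A 0.002 F [-1.7 -0.3  3.4] Floc [-1.7 -0.5] w 0.006 j6 -0.21
t22.38 world [ 519.7 -137.1   31.4] local [-66.4 -98.4] yaw-A 0.002 F [0.5 0.2 0.1] Floc [0.5 0.2] w 0.003 j6 -0.21
t22.55 world [ 524.1 -137.4   31.8] local [-62.  -98.2] yaw-A 0.003 F [-8.8 -1.3 -0.8] Floc [-8.6 -2.3] w 0.005 j6 -0.21
t22.72 world [ 526.2 -138.4   31.6] local [-59.8 -98.9] yaw-A 0.002 F [-12.   -2.    8.1] Floc [-11.7  -3.4] w 0.006 j6 -0.20
```

```bash

python3 -m inch '[{"tx":-0.002,"ty":-0.005,"tz":0,"turn":0},{"tx":0.001,"ty":-0.005,"tz":0,"turn":0}]' >/dev/null; ./p.sh
for i in 1 2 3 4; do python3 -m inch '[{"tx":0.0018,"ty":0,"tz":-0.0003,"turn":0},{"tx":0.0018,"ty":0,"tz":-0.0003,"turn":0}]' >/dev/null; ./p.sh; done
```

```text
t22.88 world [ 526.2 -138.8   41.6] local [-59.7 -99.4] yaw-A 0.002 F [-0.  -0.6  0.7] Floc [ 0.  -0.6] w 0.004 j6 -0.20
t23.05 world [ 529.4 -140.    42.5] local [ -56.4 -100.1] yaw-A 0.002 F [-8.4 -0.9  2.5] Floc [-8.2 -1.8] w 0.003 j6 -0.20
t23.22 world [ 531.5 -141.1   42.4] local [ -54.2 -101. ] yaw-A 0.002 F [-10.3  -0.5   8.2] Floc [-10.1  -1.7] w 0.003 j6 -0.20
t23.38 world [ 531.7 -141.3   42.4] local [ -54.  -101.2] yaw-A 0.002 F [-19.9   5.   15.2] Floc [-20.3   2.7] w 0.004 j6 -0.20
t23.55 world [ 531.5 -141.2   42.6] local [ -54.2 -101.1] yaw-A 0.003 F [-17.9   4.2  13.2] Floc [-18.3   2.1] w 0.006 j6 -0.20
```

Facing felt on the right at x = -54.1 (force rose from 10 to 19 N), so I'm moving to the left corner with gentler steps.

```bash

python3 -m inch '[{"tx":-0.02,"ty":-0.016,"tz":-0.003,"turn":0},{"tx":-0.038,"ty":-0.015,"tz":0,"turn":0},{"tx":-0.038,"ty":0,"tz":0,"turn":0},{"tx":-0.015,"ty":0,"tz":0.03,"turn":0},{"tx":0,"ty":0,"tz":0.037,"turn":0},{"tx":0,"ty":0,"tz":0.037,"turn":0},{"tx":0,"ty":0,"tz":0.037,"turn":0},{"tx":0,"ty":0,"tz":0.037,"turn":0},{"tx":0.01,"ty":0,"tz":0.028,"turn":0},{"tx":0.01,"ty":0,"tz":0,"turn":0}]'  >/dev/null; ./p.sh
python3 -m inch '[{"tx":0.035,"ty":0.018,"tz":0,"turn":0},{"tx":0.025,"ty":0.018,"tz":0,"turn":0},{"tx":0.008,"ty":0.003,"tz":0,"turn":0},{"tx":0.002,"ty":0,"tz":0,"turn":0}]' >/dev/null; ./p.sh
for i in 1 2 3 ; do python3 -m inch '[{"tx":0.0015,"ty":0,"tz":0,"turn":0},{"tx":0.0015,"ty":0,"tz":0,"turn":0}]' >/dev/null; ./p.sh; done
```

```text
t24.38 world [470.4  76.7 101.4] local [-140.   108.3] yaw-A -0.002 F [ 0.2 -0.9 -0.2] Floc [ 0.3 -0.9] w 0.005 j6 0.14
t24.72 world [537.1  74.2  50.7] local [-73.5 113.5] yaw-A 0.003 F [-1.   0.2  0.3] Floc [-1.   0.1] w 0.008 j6 0.13
t24.88 world [539.6  73.8  50.9] local [-70.9 113.4] yaw-A 0.003 F [ 0.1  0.2 -0.4] Floc [0.1 0.2] w 0.007 j6 0.12
t25.05 world [542.4  73.3  52.3] local [-68.1 113.2] yaw-A 0.003 F [-0.8  0.5 -0.5] Floc [-0.8  0.4] w 0.005 j6 0.12
t25.22 world [545.6  72.9  53.3] local [-64.9 113.2] yaw-A 0.003 F [-0.3 -0.1  0.1] Floc [-0.3 -0.2] w 0.003 j6 0.12
```

```bash

python3 -m inch '[{"tx":-0.001,"ty":0.005,"tz":-0.004,"turn":0},{"tx":-0.001,"ty":0.006,"tz":-0.005,"turn":0},{"tx":0,"ty":0.002,"tz":0,"turn":0}]' >/dev/null; ./p.sh
for i in 1 2 3 4 5 6; do python3 -m inch '[{"tx":0.0015,"ty":0,"tz":0,"turn":0},{"tx":0.0015,"ty":0,"tz":0,"turn":0}]' >/dev/null; ./p.sh; done
```

```text
t25.47 world [540.4  64.2  40.4] local [-69.  103.9] yaw-A 0.003 F [-0.3 -0.1  0.4] Floc [-0.2 -0.2] w 0.007 j6 0.11
t25.63 world [542.6  63.4  39. ] local [-66.7 103.4] yaw-A 0.002 F [-0.6  0.8  0.5] Floc [-0.7  0.8] w 0.007 j6 0.11
t25.80 world [545.8  63.   38.3] local [-63.5 103.4] yaw-A 0.002 F [ 0.3 -0.1  1. ] Floc [ 0.3 -0. ] w 0.002 j6 0.11
t25.97 world [549.3  62.7  37.8] local [-60.  103.5] yaw-A 0.002 F [-0.2  0.1  0. ] Floc [-0.2  0.1] w 0.005 j6 0.11
t26.13 world [552.5  62.5  37.3] local [-56.8 103.6] yaw-A 0.003 F [-8.2  2.   3.4] Floc [-8.4  1.1] w 0.004 j6 0.11
t26.30 world [553.8  62.9  37.2] local [-55.6 104.2] yaw-A 0.003 F [-10.2   1.7  10.5] Floc [-10.3   0.5] w 0.007 j6 0.11
t26.47 world [554.9  63.2  37.3] local [-54.5 104.6] yaw-A 0.004 F [-9.9  1.9  8.7] Floc [-10.1   0.7] w 0.007 j6 0.11
```

```bash

for i in 1 2 3 4 5 6; do python3 -m inch '[{"tx":0.0013,"ty":0,"tz":0,"turn":0}]' >/dev/null; ./p.sh; done
```

```text
t26.55 world [555.2  63.3  37.4] local [-54.3 104.8] yaw-A 0.004 F [-12.7   0.3   9.2] Floc [-12.7  -1.2] w 0.001 j6 0.10
t26.63 world [555.1  63.3  37.4] local [-54.3 104.8] yaw-A 0.005 F [-14.9  -1.1  11. ] Floc [-14.6  -2.8] w 0.004 j6 0.10
t26.72 world [555.   63.3  37.5] local [-54.4 104.8] yaw-A 0.005 F [-13.2  -0.1  10.9] Floc [-13.1  -1.6] w 0.002 j6 0.10
t26.80 world [554.9  63.3  37.5] local [-54.5 104.7] yaw-A 0.005 F [-12.4   0.2  10.8] Floc [-12.4  -1.2] w 0.004 j6 0.10
t26.88 world [554.9  63.3  37.6] local [-54.6 104.7] yaw-A 0.005 F [-12.5   0.2  10.1] Floc [-12.5  -1.2] w 0.004 j6 0.10
t26.97 world [554.8  63.3  37.7] local [-54.6 104.7] yaw-A 0.006 F [-12.   -0.3  10.4] Floc [-11.9  -1.7] w 0.004 j6 0.10
```

```bash

python3 -m inch '[{"tx":-0.02,"ty":-0.016,"tz":0,"turn":0},{"tx":-0.038,"ty":-0.015,"tz":0,"turn":0},{"tx":-0.038,"ty":0,"tz":0,"turn":0},{"tx":-0.015,"ty":0,"tz":-0.03,"turn":0.005},{"tx":0,"ty":0,"tz":-0.037,"turn":0},{"tx":0,"ty":0,"tz":-0.037,"turn":0},{"tx":0,"ty":0,"tz":-0.037,"turn":0},{"tx":0,"ty":0,"tz":-0.037,"turn":0},{"tx":0.01,"ty":0,"tz":-0.022,"turn":0},{"tx":0.01,"ty":0,"tz":0,"turn":0}]'  >/dev/null; ./p.sh
python3 -m inch '[{"tx":0.035,"ty":0.015,"tz":0,"turn":0},{"tx":0.025,"ty":0.015,"tz":0,"turn":0},{"tx":0.01,"ty":0.001,"tz":0,"turn":0},{"tx":0.003,"ty":0,"tz":0,"turn":0}]' >/dev/null; ./p.sh
```

```text
t27.80 world [ 442.6 -133.4   82.9] local [-143.4 -103.6] yaw-A 0.006 F [-0.6  0.4  0.6] Floc [-0.7  0.4] w 0.004 j6 -0.24
t28.13 world [ 512.6 -140.5   36.5] local [ -73.1 -102.6] yaw-A 0.002 F [ 0.3 -0.6 -0.1] Floc [ 0.3 -0.5] w 0.003 j6 -0.21
```

```bash

python3 -m inch '[{"tx":0.003,"ty":-0.002,"tz":0,"turn":0},{"tx":0.003,"ty":-0.002,"tz":0,"turn":0},{"tx":0.003,"ty":0,"tz":0,"turn":0}]' >/dev/null; ./p.sh
for i in 1 2 3 4 5 6 7; do python3 -m inch '[{"tx":0.0013,"ty":0,"tz":0,"turn":0}]' >/dev/null; ./p.sh; done
```

```text
t28.38 world [ 522.7 -140.2   38.8] local [ -63.1 -101.1] yaw-A 0.003 F [0.7 0.4 0. ] Floc [0.7 0.5] w 0.006 j6 -0.20
t28.47 world [ 524.2 -140.1   39.1] local [ -61.6 -100.9] yaw-A 0.003 F [1.1 0.3 0.1] Floc [1.1 0.4] w 0.008 j6 -0.20
t28.55 world [ 525.7 -140.2   39.5] local [ -60.1 -100.8] yaw-A 0.003 F [-0.1  0.3 -0.3] Floc [-0.2  0.3] w 0.004 j6 -0.20
t28.63 world [ 527.  -140.3   39.6] local [ -58.8 -100.8] yaw-A 0.003 F [-0.5 -0.4 -0.2] Floc [-0.4 -0.5] w 0.005 j6 -0.20
t28.72 world [ 528.3 -140.5   39.7] local [ -57.4 -100.8] yaw-A 0.003 F [ 0.   0.7 -0.4] Floc [-0.1  0.7] w 0.003 j6 -0.20
t28.80 world [ 529.6 -140.6   39.6] local [ -56.2 -100.8] yaw-A 0.003 F [-8.  -0.5  2. ] Floc [-7.9 -1.4] w 0.000 j6 -0.20
t28.88 world [ 529.9 -140.8   39.4] local [ -55.9 -100.9] yaw-A 0.003 F [-10.3  -1.7   8.1] Floc [-10.   -2.8] w 0.010 j6 -0.20
t28.97 world [ 530.1 -140.9   39.4] local [ -55.6 -101. ] yaw-A 0.003 F [-11.4   0.6   9. ] Floc [-11.4  -0.7] w 0.006 j6 -0.20
```

```bash

for i in 1 2 3 4 5 6 ; do python3 -m inch '[{"tx":0.0015,"ty":0,"tz":0,"turn":0}]' >/dev/null; ./p.sh; done
```

```text
t29.05 world [ 530.5 -141.1   39.5] local [ -55.2 -101.2] yaw-A 0.003 F [-10.7   0.4   9.5] Floc [-10.7  -0.8] w -0.000 j6 -0.20
t29.13 world [ 530.5 -141.2   39.5] local [ -55.2 -101.3] yaw-A 0.003 F [-14.7   2.7  10.4] Floc [-14.9   1. ] w 0.001 j6 -0.20
t29.22 world [ 530.5 -141.2   39.6] local [ -55.2 -101.3] yaw-A 0.003 F [-12.9   2.   11.7] Floc [-13.    0.5] w 0.005 j6 -0.20
t29.30 world [ 530.3 -141.2   39.6] local [ -55.4 -101.2] yaw-A 0.003 F [-13.3   1.7  11.3] Floc [-13.4   0.1] w 0.008 j6 -0.20
t29.38 world [ 530.3 -141.1   39.7] local [ -55.4 -101.2] yaw-A 0.003 F [-12.7   2.3  11. ] Floc [-12.9   0.8] w 0.006 j6 -0.20
t29.47 world [ 530.2 -141.2   39.8] local [ -55.5 -101.2] yaw-A 0.003 F [-13.1   1.8  10.5] Floc [-13.2   0.3] w 0.003 j6 -0.20
```

```bash
python3 - <<'E'
from h import *
c=cap('top'); i=cv2.cvtColor(c['pixels'],cv2.COLOR_RGB2BGR); cv2.imwrite('pics/t4.png',cv2.resize(i[110:210,245:385],None,fx=5.5,fy=5.5,interpolation=cv2.INTER_CUBIC))
E
```

```text
(no output)
```

View pics/t4.png

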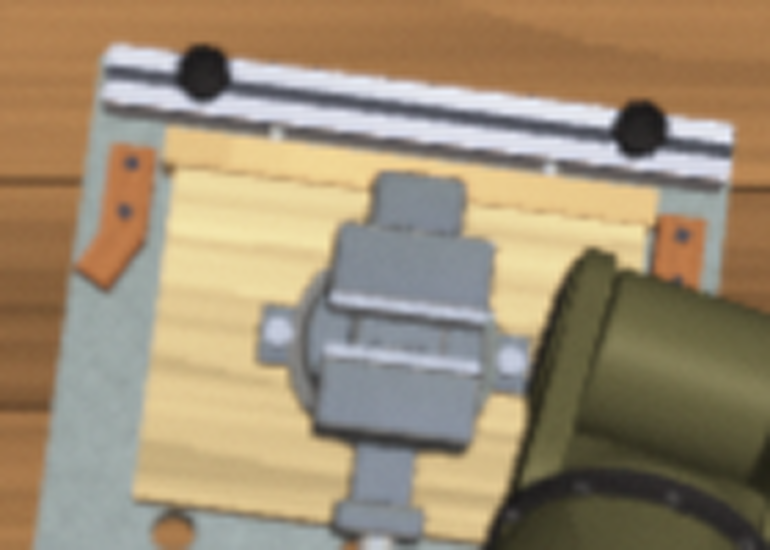

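```bash

for i in 1 2 ; do python3 -m inch '[{"tx":0.0018,"ty":0,"tz":0,"turn":0}]' >/dev/null; ./p.sh; done
```

```text
t29.60 world [ 530.2 -141.1   39.8] local [ -55.5 -101.2] yaw-A 0.003 F [-17.    2.7  14.3] Floc [-17.2   0.7] w 0.007 j6 -0.20
t29.68 world [ 530.1 -141.1   39.9] local [ -55.6 -101.2] yaw-A 0.003 F [-16.    1.9  13.7] Floc [-16.1   0.1] w 0.002 j6 -0.20
```

Both corners felt the facing lightly (left at -54.4, right at -55.2), and the view shows a thin even seam from (175,168) to (645,225). Next is the dog.

```bash

python3 -m inch '[{"tx":-0.02,"ty":0,"tz":0,"turn":0},{"tx":-0.03,"ty":-0.02,"tz":-0.01,"turn":0},{"tx":0,"ty":-0.037,"tz":-0.01,"turn":0},{"tx":0,"ty":-0.037,"tz":-0.01,"turn":0},{"tx":0,"ty":-0.037,"tz":-0.01,"turn":0},{"tx":0,"ty":0,"tz":-0.037,"turn":0},{"tx":0,"ty":0,"tz":-0.037,"turn":0},{"tx":0,"ty":0,"tz":-0.037,"turn":0},{"tx":0,"ty":0,"tz":-0.037,"turn":0},{"tx":0,"ty":0,"tz":-0.02,"turn":0},{"tx":0,"ty":0,"tz":0,"turn":0}]' 0.05 20 >/dev/null; python3 - <<'E'
from h import *
st([483.4,-359.7],z=120,world=True)
c=cap('wrist','w3.png')
E
```

```text
t30.60 world [ 482.1 -357.9  178. ] local [ -78.3 -322.1] xaxis [ 0.964 -0.106 -0.243] zax [0.118 0.993 0.033] yaw-A 0.006 F [ 0.1 -0.1  0. ] Floc [ 0.1 -0.1] w 0.533 j6 -0.53
   need tx,ty,tz mm [15.5 55.8 -3.6]
```

View pics/w3.png

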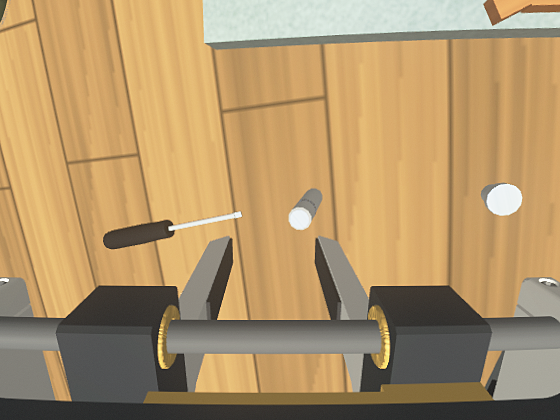

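```bash
python3 - <<'E'
from h import *
c=load('wrist'); print('dog top from wrist',ray(c,[(300,218)],100)); 
h=cv2.cvtColor(c['pixels'],cv2.COLOR_RGB2GRAY); r=h[200:236,285:318]; y,x=np.nonzero(r>225); print(x.mean()+285,y.mean()+200,len(x),ray(c,[(x.mean()+285,y.mean()+200)],100))
E
python3 -m inch '[{"tx":0,"ty":0,"tz":0,"turn":0.122},{"tx":0,"ty":0,"tz":0,"turn":0.122},{"tx":0,"ty":0,"tz":0,"turn":0.122},{"tx":0,"ty":0,"tz":0,"turn":0.122},{"tx":0,"ty":0,"tz":0,"turn":0.122},{"tx":0,"ty":0,"tz":0,"turn":0.122},{"tx":0,"ty":0,"tz":0,"turn":0.122},{"tx":0,"ty":0,"tz":0,"turn":0.122},{"tx":0,"ty":0,"tz":0,"turn":0.122},{"tx":0,"ty":0,"tz":0,"turn":0.122},{"tx":0,"ty":0,"tz":0,"turn":0.122},{"tx":0,"ty":0,"tz":0,"turn":0.1}]' >/dev/null; python3 -c "
from h import *
st([483.4,-359.7],z=120,world=True)"
```

```text
dog top from wrist [[ 485.47125362 -358.08025607  100.        ]]
299.47008547008545 218.67236467236467 351 [[ 484.97343749 -358.63828832  100.        ]]
t31.65 world [ 486.9 -340.   178.7] local [ -75.6 -303.8] xaxis [-0.027 -0.998 -0.057] zax [ 0.971 -0.012 -0.24 ] yaw-A -1.482 F [-0.4  0.4 -0.8] Floc [-0.5  0.4] w 0.535 j6 0.97
   need tx,ty,tz mm [23.  56.5 10.9]
```

```bash
cat >> h.py <<'E'
def gr(g,z):  # bring grasp point to world xy g, height z
    s=monitor.sense(); R=Rotation.from_quat(s['tool_rot']).as_matrix(); q=s['tool_pos']-18.8*R[:,1]
    print('t%.2f'%s['clock'],'grasp',q.round(1),'loc',w2l(q).round(1),'x',R[:,0].round(3),'y',R[:,1].round(3),'F',s['force'].round(1),'w %.3f'%s['width'])
    print('   need',(R.T@(np.r_[g,z]-q)).round(1), '; 10mm down =',(R.T@[0,0,-10]).round(2))
E
python3 -m inch '[{"tx":0,"ty":0,"tz":0,"turn":0.115},{"tx":0,"ty":0,"tz":0,"turn":0.11},{"tx":0,"ty":0,"tz":0,"turn":0}]' >/dev/null; python3 -c "
from h import *
gr([485,-358.7],140)"
```

```text
t31.90 grasp [ 492.8 -336.5  197.3] loc [ -70.2 -299.6] x [-0.255 -0.967  0.002] y [-0.238  0.061 -0.969] F [ 0.2 -0.   0.1] w 0.530
   need [23.3 56.1 12.3] ; 10mm down = [-0.02  9.69  2.46]
```

```bash

python3 -m inch '[{"tx":0.012,"ty":0,"tz":0,"turn":0},{"tx":0.011,"ty":0.02,"tz":0.004,"turn":0},{"tx":0,"ty":0.036,"tz":0.008,"turn":0},{"tx":0,"ty":0,"tz":0,"turn":0}]' >/dev/null; python3 -c "
from h import *
gr([485,-358.7],91)"
```

```text
t32.23 grasp [ 485.9 -358.   140.6] loc [ -74.5 -321.8] x [-0.237 -0.972 -0.001] y [-0.235  0.058 -0.97 ] F [-0.4  1.1 -2.5] w 0.528
   need [ 0.9 48.3 11.4] ; 10mm down = [0.01 9.7  2.42]
```

```bash

python3 -m inch '[{"tx":0.001,"ty":0.02,"tz":0.005,"turn":0},{"tx":0,"ty":0.018,"tz":0.0045,"turn":0},{"tx":0,"ty":0.008,"tz":0.002,"turn":0},{"tx":0,"ty":0.002,"tz":0,"turn":0}]' >/dev/null; python3 -c "
from h import *
gr([485,-358.7],91)"
python3 -m inch '[{"tx":0,"ty":0,"tz":0,"turn":0},{"tx":0,"ty":0,"tz":0,"turn":0},{"tx":0,"ty":0,"tz":0,"turn":0},{"tx":0,"ty":0,"tz":0,"turn":0},{"tx":0,"ty":0,"tz":0,"turn":0},{"tx":0,"ty":0,"tz":0,"turn":0}]' 0 25 >/dev/null; python3 -c "
from h import *
gr([485,-358.7],91)"
```

```text
t32.57 grasp [ 486.  -360.2   94.3] loc [ -74.1 -323.9] x [-0.226 -0.974 -0.002] y [-0.234  0.056 -0.971] F [0.3 0.5 0.3] w 0.530
   need [-1.2  3.6 -0.5] ; 10mm down = [0.02 9.71 2.4 ]
t33.07 grasp [ 487.6 -361.2  100.2] loc [ -72.4 -324.8] x [-0.222 -0.975 -0.   ] y [-0.229  0.053 -0.972] F [-0.2  0.2 -1.6] w 0.208
   need [-1.9  9.7 -0.9] ; 10mm down = [0.   9.72 2.35]
```

```bash

python3 -m inch '[{"tx":-0.001,"ty":0.0,"tz":0,"turn":0},{"tx":0,"ty":0,"tz":0,"turn":0},{"tx":0,"ty":0.008,"tz":0.001,"turn":0},{"tx":0,"ty":0.005,"tz":0.001,"turn":0},{"tx":0,"ty":0.003,"tz":0,"turn":0},{"tx":0,"ty":0.001,"tz":0,"turn":0}]' 0.034 25 >/dev/null; python3 -c "
from h import *
gr([485,-358.7],90)"
python3 -m inch '[{"tx":0,"ty":0.001,"tz":0,"turn":0},{"tx":0,"ty":0.001,"tz":0,"turn":0},{"tx":0,"ty":0.001,"tz":0,"turn":0}]' 0 25 >/dev/null; python3 -c "
from h import *
gr([485,-358.7],90)"
```

```text
t33.57 grasp [ 485.8 -359.7   82. ] loc [ -74.4 -323.4] x [-0.222 -0.975 -0.   ] y [-0.228  0.052 -0.972] F [-0.5 -0.2 -0.7] w 0.366
   need [-0.8 -7.5 -2.9] ; 10mm down = [0.   9.72 2.34]
t33.82 grasp [ 484.9 -359.6   78.5] loc [ -75.3 -323.4] x [-0.222 -0.975 -0.   ] y [-0.229  0.052 -0.972] F [ 0.5  0.4 13.7] w 0.206
   need [ -0.9 -11.1  -2.8] ; 10mm down = [0.   9.72 2.35]
```

```bash

python3 -m inch '[{"tx":0,"ty":0,"tz":0,"turn":0},{"tx":0,"ty":0,"tz":0,"turn":0},{"tx":0,"ty":-0.006,"tz":-0.001,"turn":0},{"tx":0,"ty":-0.003,"tz":-0.001,"turn":0},{"tx":0,"ty":0,"tz":0,"turn":0}]' 0.03 25 >/dev/null; python3 -c "
from h import *
gr([485,-358.7],90)"
python3 -m inch '[{"tx":0,"ty":0,"tz":0,"turn":0},{"tx":0,"ty":0,"tz":0,"turn":0},{"tx":0,"ty":0,"tz":0,"turn":0}]' 0 30 >/dev/null; python3 -c "
from h import *
gr([485,-358.7],90)"
```

```text
t34.23 grasp [ 485.3 -359.8   89. ] loc [ -75.  -323.6] x [-0.222 -0.975  0.   ] y [-0.228  0.052 -0.972] F [-0.2 -0.1  0.3] w 0.322
   need [-1.  -0.8 -0.7] ; 10mm down = [-0.    9.72  2.34]
t34.48 grasp [ 485.4 -359.8   89.6] loc [ -74.8 -323.6] x [-0.222 -0.975  0.   ] y [-0.228  0.052 -0.972] F [-0.9  0.6 -1.3] w 0.207
   need [-1.  -0.3 -0.7] ; 10mm down = [-0.    9.72  2.34]
```

```bash

python3 -m inch '[{"tx":0,"ty":-0.02,"tz":-0.005,"turn":0},{"tx":0,"ty":-0.03,"tz":-0.007,"turn":0},{"tx":0,"ty":-0.03,"tz":-0.007,"turn":0},{"tx":0,"ty":-0.008,"tz":-0.002,"turn":0},{"tx":0,"ty":0,"tz":0,"turn":0}]' >/dev/null; python3 - <<'E'
from h import *
gr(l2w([-51.5,-96]),175); print(l2w([-51.5,-96]))
c=cap('top'); i=cv2.cvtColor(c['pixels'],cv2.COLOR_RGB2BGR); cv2.imwrite('pics/t5.png',cv2.resize(i[105:285,230:450],None,fx=3.5,fy=3.3,interpolation=cv2.INTER_CUBIC))
hsv=cv2.cvtColor(c['pixels'],cv2.COLOR_RGB2HSV)
for l in [(-147.5,-96),(-147.5,0),(-147.5,96),(-51.5,-96),(-51.5,96)]:
    u,v=proj(c,[*l2w(l),30])[0]; s=hsv[int(v)-8:int(v)+9,int(u)-8:int(u)+9].astype(int)
    m=((s[...,1]>60)&(s[...,0]<19)).astype(np.uint8)
    n,lab,stt,cen=cv2.connectedComponentsWithStats(m)
    for k in range(1,n):
        if stt[k,4]>15:
            q=cen[k]+[int(u)-8,int(v)-8]; print(l,(round(u,1),round(v,1)),q.round(1),stt[k,4],w2l(ray(c,[q],30)[0]).round(1))
E
```

```text
t34.90 grasp [ 484.3 -358.8  179.4] loc [ -76.  -322.7] x [-0.222 -0.975 -0.003] y [-0.233  0.056 -0.971] F [ 0.2 -0.4 -2. ] w 0.207
   need [-228.    5.    1.] ; 10mm down = [0.03 9.71 2.4 ]
[ 534.77976607 -136.4253459 ]
(-147.5, -96) (np.float64(340.5), np.float64(249.2)) [340.  249.3] 42 [-148.1  -94.6]
(-147.5, 0) (np.float64(306.1), np.float64(244.9)) [305.8 245.1] 42 [-148.2    0.7]
(-147.5, 96) (np.float64(271.7), np.float64(240.6)) [271.6 240.5] 47 [-147.5   96.3]
(-51.5, -96) (np.float64(344.4), np.float64(215.0)) [344.  215.3] 42 [-52.6 -95.1]
(-51.5, 96) (np.float64(276.0), np.float64(206.4)) [276.  206.3] 42 [-51.1  96. ]
```

View pics/t5.png

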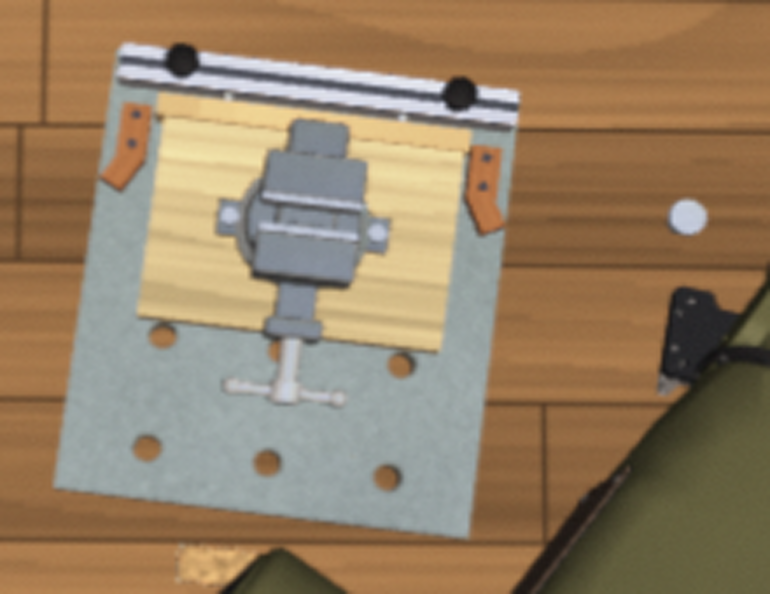

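The base sits flush, and the top view shows both outer holes clear: (162,335) on the left and (401,365) on the right. I'm carrying the dog over to the right hole.

```bash

python3 -m inch '[{"tx":-0.02,"ty":0,"tz":0,"turn":0},{"tx":-0.035,"ty":0,"tz":0,"turn":0},{"tx":-0.035,"ty":0,"tz":0,"turn":0},{"tx":-0.035,"ty":0,"tz":0,"turn":0},{"tx":-0.035,"ty":0,"tz":0,"turn":0},{"tx":-0.03,"ty":0,"tz":0,"turn":0},{"tx":-0.02,"ty":0,"tz":0,"turn":0},{"tx":-0.008,"ty":0,"tz":0,"turn":0},{"tx":0,"ty":0,"tz":0,"turn":0}]' >/dev/null; python3 -c "
from h import *
gr(l2w([-52,-95.5]),128)"
```

```text
t35.70 grasp [ 528.9 -136.3  160.9] loc [-57.3 -96.5] x [-0.227 -0.974 -0.007] y [-0.253  0.066 -0.965] F [-0.2 -0.4 -2.2] w 0.209
   need [-1.4 30.5 13.6] ; 10mm down = [0.07 9.65 2.61]
```

```bash

python3 -m inch '[{"tx":-0.001,"ty":0.0,"tz":0.007,"turn":0},{"tx":0,"ty":0.015,"tz":0.005,"turn":0},{"tx":0,"ty":0.012,"tz":0.003,"turn":0},{"tx":0,"ty":0,"tz":0,"turn":0},{"tx":0,"ty":0,"tz":0,"turn":0}]' >/dev/null; python3 -c "
from h import *
gr(l2w([-52,-95.5]),128)
c=cap('wrist','w5.png')"
```

```text
t36.12 grasp [ 536.2 -141.2  126. ] loc [ -49.5 -100.6] x [-0.23  -0.973 -0.006] y [-0.256  0.067 -0.964] F [-0.8 -0.2 -2. ] w 0.210
   need [-4.8 -1.1 -3.5] ; 10mm down = [0.06 9.64 2.65]
```

View pics/w5.png

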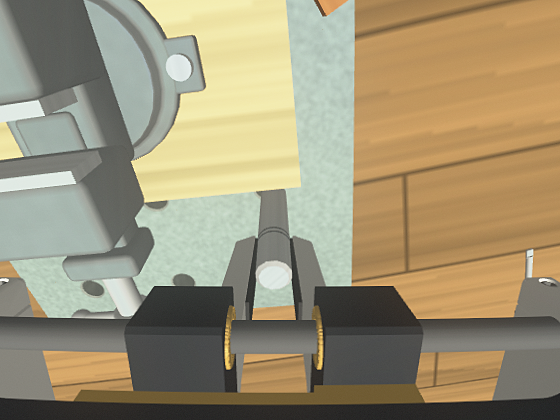

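```bash
python3 - <<'E'
from h import *
c=load('wrist'); s=monitor.sense(); R=Rotation.from_quat(s['tool_rot']).as_matrix(); q=s['tool_pos']-18.8*R[:,1]; print(q)
f=126-89.6
print('cam',c['cam_to_world'][:3,3])
print('hole proj',proj(c,[*l2w([-52,-95.5]),30]),'vert dog foot',proj(c,[q[0],q[1],f]),'top',proj(c,[q[0],q[1],f+100]))
t=np.array([0.027,-0.007,1]); print('tilted foot',proj(c,q-t*89.6),'top',proj(c,q+t*10.4), q-t*89.6)
g=cv2.cvtColor(c['pixels'],cv2.COLOR_RGB2HSV)
for r in range(180,232,6): print(r,''.join('%4d'%v for v in g[r,250:300:3,1]))
for r in range(180,232,6): print(r,''.join('%4d'%v for v in g[r,250:300:3,2]))
E
```

```text
[ 536.06539165 -141.22647614  125.96426182]
cam [ 648.99322831 -168.57723534  259.0135814 ]
hole proj [[268.5191942  188.48234762]] vert dog foot [[274.44123667 188.96985669]] top [[273.74110758 278.36485765]]
tilted foot [[274.36889878 191.74939167]] top [[273.75373927 277.90157794]] [ 533.64619165 -140.59927614   36.36426182]
180   75  74  75  77  78  78  75  75  77  78  76  76  78  76  77  77  77
186   78  77  77  76  73  75  74  72  73  72  72  70  73  74  76  72  68
192   26  20  18  23  21  20  24  25  20  20  18  21  24  21  22  23  19
198   22  23  24  23  26  22  22  20  23  18  14  20  21  23  23  22  18
204   20  21  22  21  21  22  16  20  20  20  18  16  19  23  22  22  23
210   24  22  23  23  18  16  16  18  18  18  18  16  14  23  22  21  23
216   20  22  23  18  16  18  18  16  16  18  12  16  19  21  22  23  23
222   23  22  22  17  18  18  16  16  14  18  15  12  12  24  21  22  24
228   23  22  24  16  16  13  13  12  11  15  12  15  14  26  23  21  24
180  241 240 240 240 239 239 240 239 240 239 239 239 239 239 239 238 239
186  238 239 240 239 240 240 241 241 241 242 242 243 244 244 245 242 241
192  212 202 138 109 122 126 130 130 129 126 128 131 226 208 211 215 215
198  201 208 214 196 126 129 130 128 131 127 127 129 171 212 201 210 218
204  206 211 210 210 124 129 131 129 129 127 125 131 135 215 212 209 213
210  213 208 202 210 126 128 130 127 129 125 126 129 128 208 205 210 211
216  214 211 210 155 127 129 128 126 128 125 123 129 124 217 207 211 203
222  211 207 208 107 127 127 127 127 127 125 123 127 124 221 202 210 213
228  214 206 213 111 128 114  96 110 119 102  88 123 125 223 204 210 213
```

The last view shows the dog gripped upright above the hole row, with its foot hidden by the base edge near (272,190). The numbers say the foot is about 5 mm right of the hole, so I'll shift left and lower.

```bash
cat > g.sh <<'E'
python3 -c "
from h import *
gr(l2w([-52,-95.5]),100)"
E
chmod +x g.sh
python3 -m inch '[{"tx":-0.005,"ty":0,"tz":0,"turn":0},{"tx":0,"ty":0,"tz":0,"turn":0}]' >/dev/null; ./g.sh
python3 -m inch '[{"tx":0,"ty":0.003,"tz":0.0008,"turn":0},{"tx":0,"ty":0.003,"tz":0.0008,"turn":0}]' >/dev/null; ./g.sh
python3 -m inch '[{"tx":0,"ty":0.002,"tz":0.0005,"turn":0},{"tx":0,"ty":0.002,"tz":0.0005,"turn":0}]' >/dev/null; ./g.sh
```

```text
t36.33 grasp [ 537.4 -137.   126.6] loc [-48.8 -96.3] x [-0.232 -0.973 -0.006] y [-0.256  0.067 -0.964] F [ 0.5  0.1 -2. ] w 0.208
   need [-0.2 26.5  3.9] ; 10mm down = [0.06 9.64 2.65]
t36.50 grasp [ 538.  -137.   121.6] loc [-48.2 -96.2] x [-0.232 -0.973 -0.006] y [-0.254  0.066 -0.965] F [ 1.2 -0.6 -2.3] w 0.206
   need [-0.2 21.8  2. ] ; 10mm down = [0.06 9.65 2.62]
t36.67 grasp [ 538.  -137.   117.3] loc [-48.2 -96.2] x [-0.231 -0.973 -0.006] y [-0.253  0.066 -0.965] F [-0.4  0.3 -2.3] w 0.201
   need [-0.1 17.7  0.8] ; 10mm down = [0.06 9.65 2.61]
```

```bash

for i in 1 2 3; do python3 -m inch '[{"tx":0,"ty":0.002,"tz":0.0004,"turn":0},{"tx":0,"ty":0.002,"tz":0.0004,"turn":0}]' >/dev/null; ./g.sh|head -1; done
```

```text
t36.83 grasp [ 537.7 -136.9  112.8] loc [-48.5 -96.1] x [-0.231 -0.973 -0.006] y [-0.253  0.066 -0.965] F [-0.7  0.4 -2.3] w 0.202
t37.00 grasp [ 537.4 -136.7  108.2] loc [-48.9 -96. ] x [-0.231 -0.973 -0.006] y [-0.253  0.066 -0.965] F [ 0.3  0.3 -1.9] w 0.207
t37.17 grasp [ 537.1 -136.6  103.6] loc [-49.2 -95.9] x [-0.231 -0.973 -0.006] y [-0.253  0.066 -0.965] F [-0.2  0.1 -2.4] w 0.206
```

```bash

python3 -m inch '[{"tx":0,"ty":0.002,"tz":0.0005,"turn":0},{"tx":0,"ty":0.001,"tz":0.0003,"turn":0},{"tx":0,"ty":0,"tz":0,"turn":0}]' >/dev/null; ./g.sh|head -1
python3 -m inch '[{"tx":0,"ty":0,"tz":0,"turn":0},{"tx":0,"ty":0,"tz":0,"turn":0},{"tx":0,"ty":0,"tz":0,"turn":0},{"tx":0,"ty":0,"tz":0,"turn":0},{"tx":0,"ty":0,"tz":0,"turn":0}]' 0.045 25 >/dev/null; ./g.sh | head -1
python3 -m inch '[{"tx":0,"ty":-0.01,"tz":-0.0026,"turn":0},{"tx":0,"ty":-0.02,"tz":-0.0052,"turn":0},{"tx":0,"ty":-0.03,"tz":-0.0078,"turn":0},{"tx":0,"ty":-0.035,"tz":-0.009,"turn":0},{"tx":0.02,"ty":-0.02,"tz":-0.005,"turn":0},{"tx":0.035,"ty":0,"tz":0,"turn":0},{"tx":0.035,"ty":0,"tz":0,"turn":0},{"tx":0.035,"ty":0,"tz":-0.01,"turn":0},{"tx":0.035,"ty":0,"tz":-0.01,"turn":0},{"tx":0.02,"ty":0,"tz":-0.01,"turn":0},{"tx":0,"ty":0,"tz":0,"turn":0}]' >/dev/null; ./g.sh | head -1
python3 - <<'E'
from h import *
c=cap('top'); W=cloud(c); 
u,v=proj(c,[*l2w([-51.5,-96]),100])[0].astype(int); s=c['pixels'][v-9:v+10,u-9:u+10]
z=W[v-9:v+10,u-9:u+10,2]; m=z>75; print((u,v),m.sum(),z[m].max() if m.any() else z.max(), w2l(W[v-9:v+10,u-9:u+10][m].mean(0)) if m.any() else '')
print(np.round(z[::2,::2]).astype(int)); print(s.max(-1)[::2,::2])
i=cv2.cvtColor(c['pixels'],cv2.COLOR_RGB2BGR); cv2.imwrite('pics/t6.png',cv2.resize(i[105:285,230:450],None,fx=3.4,fy=3.3,interpolation=cv2.INTER_CUBIC))
sc=cap('scene'); Ws=cloud(sc); u,v=proj(sc,[*l2w([-51.5,-96]),85])[0].astype(int); w=Ws[v-14:v+15,u-10:u+11]; m=(w[...,2]>62)&(np.hypot(*(w[...,:2]-l2w([-51.5,-96])).T).T<25); print('scene',(u,v),m.sum(),w[m].mean(0).round(1),w[m].max(0).round(1),w2l(w[m].mean(0)))
E
```

```text
t37.42 grasp [ 537.  -136.6   99.7] loc [-49.3 -95.9] x [-0.231 -0.973 -0.006] y [-0.253  0.066 -0.965] F [-0.2 -0.2 -2.2] w 0.204
t37.83 grasp [ 537.4 -136.7  100.7] loc [-48.8 -96. ] x [-0.231 -0.973 -0.006] y [-0.252  0.066 -0.965] F [ 0.2  0.2 -0. ] w 0.473
t38.75 grasp [ 466.  -312.   242.2] loc [ -99.6 -278.3] x [-0.227 -0.974 -0.003] y [-0.248  0.06  -0.967] F [-0.6 -0.3  0.6] w 0.480
(np.int64(347), np.int64(211)) 54 105.54239870791821 [-54.58215122 -94.09254552]
[[ 56  59  55  53  56  54  61  52  53  57]
 [ 51  53  55  60  63  57  55  57  55  58]
 [ 59  54  58  63  56  55  54  55  57  33]
 [ 52  59  56  56  59  52  62  59  60  32]
 [ 34  39  42  42  99 103  62  57  50  34]
 [ 31  29  26 101 103  91  99  30  34  35]
 [ 29  31  65  94  95 106  99  30  30  37]
 [ 28  29  59  83 100  99  25  29  32  31]
 [ 25  35  29  45  58  33  29  27  26  29]
 [ 25  36  29  30  32  28  35  28  34  28]]
[[199 195 195 195 194 194 198 201 206 197]
 [225 225 221 218 215 211 207 205 201 182]
 [218 221 223 226 227 227 227 227 228 195]
 [203 212 213 218 213 213 221 221 222 180]
 [137 133 127 127 188 208 203 203 202 174]
 [165 164 115 132 216 219 201 150 141 165]
 [165 144  77 103 198 213 191 167 163 168]
 [166 139  74  67 116 135 165 165 165 165]
 [164 161 107  83  99 154 166 167 165 165]
 [165 163 166 159 167 169 166 168 166 166]]
scene (np.int64(227), np.int64(229)) 78 [ 540.4 -135.2   85.7] [ 548.8 -123.5  104.9] [-46.08470508 -94.09442412]
```

```bash
python3 - <<'E'
from h import *
c=load('top'); hsv=cv2.cvtColor(c['pixels'],cv2.COLOR_RGB2HSV)[...,1].astype(np.float32)
g=c['pixels'].astype(np.float32).mean(-1)
def prof(y,x0,x1,z,img):
    xs=np.arange(x0,x1,.5); P=proj(c,[[*l2w([x,y]),z] for x in xs]).astype(np.float32)
    return xs,cv2.remap(img,P[:,0].copy(),P[:,1].copy(),cv2.INTER_LINEAR).ravel()
E=[]
for y in [*range(-78,-60,4),*range(60,112,5),*range(-114,-108,3)]:
    xs,p=prof(y,-60,-25,57,hsv); k=np.argmax(np.gradient(cv2.GaussianBlur(p[None],(5,1),0)[0])); E.append((y,xs[k]))
E=np.array(E); print(E.tolist()); k=np.polyfit(*E.T,1); print('near edge fit: angle %.4f x0 %.1f'%(-k[0],k[1]), 'far edge x0',k[1]+170)
F=[]
for y in range(-115,116,10):
    xs,p=prof(y,132,150,60,hsv); k=np.argmin(np.gradient(p)); F.append((y,xs[k]))
F=np.array(F); k=np.polyfit(*F.T,1); print('facing far edge',F[:,1].tolist(),'angle %.4f x0 %.1f near face %.1f'%(-k[0],k[1],k[1]-18))
E
```

```text
[[-78.0, -41.5], [-74.0, -42.0], [-70.0, -42.5], [-66.0, -43.0], [-62.0, -41.0], [60.0, -42.0], [65.0, -41.0], [70.0, -40.5], [75.0, -41.5], [80.0, -42.0], [85.0, -42.5], [90.0, -43.0], [95.0, -42.0], [100.0, -42.0], [105.0, -42.5], [110.0, -40.5], [-114.0, -42.5], [-111.0, -41.5]]
near edge fit: angle -0.0011 x0 -41.9 far edge x0 128.11664924472322
facing far edge [149.0, 147.0, 148.0, 148.0, 148.5, 149.0, 149.5, 147.5, 149.5, 149.5, 147.5, 149.0, 149.5, 148.5, 147.0, 149.5, 149.5, 149.0, 148.0, 149.5, 149.5, 148.5, 149.0, 148.5] angle -0.0031 x0 148.7 near face 130.7
```

```bash
python3 - <<'E'
from h import *
c=load('top'); im=c['pixels'].astype(np.float32)
t=np.load('last_top.npz'); 
for y in (-105,-90,-75,75,90,105):
    xs=np.arange(116,160,2.); P=proj(c,[[*l2w([x,y]),59] for x in xs]).astype(np.float32)
    q=cv2.remap(im,P[:,0].copy(),P[:,1].copy(),cv2.INTER_LINEAR)[:,0]; print(y,'V',q.max(-1).astype(int).tolist(),'\n   B',q[:,2].astype(int).tolist())
print(np.arange(116,160,2))
E
```

```text
-105 V [220, 220, 226, 231, 235, 235, 225, 222, 227, 229, 229, 230, 230, 230, 229, 227, 196, 153, 108, 99, 111, 141] 
   B [143, 143, 150, 155, 160, 160, 146, 137, 134, 135, 136, 136, 136, 135, 135, 135, 134, 119, 94, 89, 104, 139]
-90 V [221, 227, 230, 232, 236, 234, 224, 203, 218, 226, 231, 230, 230, 230, 230, 225, 201, 156, 116, 103, 113, 172] 
   B [143, 149, 153, 156, 162, 159, 146, 121, 126, 132, 136, 137, 136, 135, 137, 136, 133, 127, 104, 97, 109, 172]
-75 V [222, 225, 229, 232, 234, 235, 232, 222, 221, 228, 230, 231, 231, 231, 230, 225, 214, 174, 143, 118, 109, 156] 
   B [144, 147, 152, 157, 159, 159, 156, 136, 129, 133, 135, 136, 136, 136, 136, 137, 139, 134, 124, 112, 108, 156]
75 V [229, 230, 232, 233, 233, 232, 220, 215, 216, 227, 232, 235, 235, 235, 234, 233, 215, 181, 133, 104, 97, 119] 
   B [151, 154, 157, 158, 158, 156, 141, 131, 126, 135, 139, 142, 143, 143, 144, 144, 143, 131, 110, 93, 94, 119]
90 V [228, 230, 233, 234, 234, 231, 220, 204, 219, 227, 231, 230, 231, 231, 231, 230, 213, 177, 130, 105, 101, 132] 
   B [150, 154, 157, 159, 159, 154, 141, 123, 129, 135, 138, 138, 139, 139, 138, 139, 138, 134, 108, 94, 94, 127]
105 V [229, 231, 233, 235, 234, 232, 228, 204, 205, 218, 225, 226, 227, 227, 227, 223, 214, 173, 133, 101, 105, 149] 
   B [151, 155, 158, 160, 159, 156, 150, 123, 117, 123, 130, 132, 132, 132, 132, 132, 134, 129, 114, 97, 102, 149]
[116 118 120 122 124 126 128 130 132 134 136 138 140 142 144 146 148 150
 152 154 156 158]
```

```bash
python3 -c "
from bench import monitor,imaging,bot
print(bot.sign_off())"
```

```text
the job is handed in; nothing more can be done
None
```

The base is home against the fence's facing, and the long dog stands in the right outer hole behind it. I handed the job in at about 39 s of the 72 s allowed; no verdict is given.

**What I did:** I walked the base in with alternating pushes on its two near corners. I felt the facing on both sides, at a wrist force of up to 20 N in total while the base took about 10 N just to slide. Then I gripped the long dog, lowered it about 20 mm into the right hole without meeting any force, and released it. The arm ended clear of everything.

**Last checks:**
- **Squareness:** a line fitted to the base's near edge lies 0.001 rad off the panel; the limit is 0.015 rad.
- **Seam:** it looks thin and even at both corners.
- **Dog:** its top reads about 100 mm above the bench, which means it is all the way down. Its position reads 3 to 6 mm from the hole's nominal centre, depending on the camera. That is coarse depth data, and the 22 mm hole allows the dog only 1 mm of play.

**What disagreed:**
- **Gap at the facing:** the top-view edge fit alone gave a gap of about 2.6 mm. I put this down to camera error, because I felt firm contact at both corners and the seam shows no gap.
- **Right corner contact:** it first read -54.0 mm and later -55.2 mm. The tool had leaned about 0.24 rad by the time I reached the dog, probably from the pushing. I turned the gripper so the lean would not tilt the dog.

I took no separate last look at the other things on the bench; no unexpected contact force showed near them.

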